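Shift the ear defenders to the folding hook and fold the emptied one away

TASK

The hook that the ear defenders hang on has to be out of the way at that end of the bench: swing the other, folded hook out square to its board until it drops into its slot, carry the ear defenders straight over and hang them on it by the headband, and then fold the emptied hook back flat along the board until it too drops into its slot. These are lift-and-turn hooks: lift the arm a little, swing it gently until you feel it come against its stop, and let it down; never force it. Do not drop the ear defenders or set them down on the dusty bench, and leave everything else where it is.

Things in the scene. Friction and masses are not known exactly. Their poses are not given: they have to be found in the camera images.
- hook_board: plywood board, 660 mm wide, 18 thick, 277 high, upright on a 90 mm deep plinth at the back of the worktop; origin at the foot of its front face, mid width; x into the board, y along it to the robot's left, z up. It carries two hooks; which one is on the left varies
- hook_a_plate: fixed wall plate of the hook that carries the ear defenders at the start, with a grey seat disc (58 mm dia.) and an upper lug 59 to 68 mm above the origin. Origin on the vertical pivot axis at the disc's underside, 205 mm above the worktop, 33 mm before the board's face; x into the board, y along it to the left, z up
- hook_b_plate: the same plate of the other hook, empty and folded at the start; same origin and axes. On both hooks a tooth under the arm sits 8 mm deep in a slot of the disc: lift the arm 9 to 14 mm (16 at most), turn it over the land between the slots up to a hard stop, and there lower it 8 mm into the slot (about 1.5 degrees of play each way)
- hook_a: red arm of the loaded hook, origin on the pivot axis at the disc's underside, arm along its own +y. At the start straight out (-x of its plate). Folds 90 degrees clockwise seen from above. The folded slot is clamped by hand, its stop met anywhere from parallel to the board (+y of the plate) to 15 degrees short of it: to be found by feel, not by measuring
- hook_b: the same arm of the empty hook, at the start folded along +y of its plate. Opens anticlockwise seen from above; its out slot is clamped by hand, the stop met anywhere from 75 to 105 degrees of swing: to be found by feel. The arms lift against 3.5 to 4.5 N and turn almost freely; more than about 18 N sideways at the upturned end (60 N on stop or slot) bends them
- hook_a_tip (a point): round top of hook_a's upturned end: an upright black rubber-sleeved post, 14 mm dia., rising 35 mm above the bar, 100 mm from the pivot axis; hold the arm here. This point is 60.5 mm above the plate's origin when the tooth is fully down in a slot, 68 or more when it is not
- hook_b_tip (a point): the same point of hook_b's arm
- hook_a_mid (a point): top face of hook_a's bar, 51 mm from the pivot axis, 25 mm above the plate's origin when seated; the bar is 12 mm wide and 12 high, free from the pivot sleeve (22 mm dia., top 41 mm above the origin) to the upturned end
- hook_b_mid (a point): the same point of hook_b's bar
- ear_muffs: ear defenders: two yellow and black cups, black headband; 200 to 330 g, 200 mm wide, 185 high. Origin about 87 mm below the band's top, own x up to the band, leaning 16 degrees. They hang with the band across the bar, a cup on each side (76 mm between); cups reach 48 mm either way along the bar, so lift the band over the upturned end and draw them off along the bar
- band_top (a point): top of the headband at its middle, about 9 mm above the bar when it hangs. The band is 9 mm thick along the bar; grip it across that from above, fingertips just over the bar, or lower some 20 mm to one side of it
- tape_measure: yellow tape measure, 85x38x64 mm, standing on the bench; origin at its underside; a bystander
- try_square: try square with dark wooden stock and steel blade, 110x168x19 mm, lying flat; origin at its underside; a bystander
- screw_tin: open grey tin with screws, 86 mm in diameter, 38 mm high; origin at its underside; a bystander
- mug: white mug with dark spots, 82 mm in diameter, 91 high, with a handle; origin at its underside; a bystander

How it is judged:
By the outcome, as a careful person would: the job done as asked, in the order asked, and still so for the second after the job is handed in, with the robot touching nothing.
It also fails if it takes over 72 s, if anything falls off the work surface, if the arm or the gripper's body presses on something with over 40 N, if the wrist force passes 120 N, or if a joint passes its speed limit or range.

ROBOT

A 7-joint arm with a two-finger parallel gripper is mounted at the origin on the work surface; the furniture and walls round the work are solid. World frame = base frame: x ahead of the robot, y to its left, z up, the work surface at z = 0. Lengths are in m, angles in rad, forces in N, time in s.
With the tool pointing down it reaches from about 0.4 to 0.85 m from the base axis. Payload 10.4 kg.
Tool frame: the origin (TCP) lies between the finger pads; the fingertips stand 11 mm ahead of it and the grasp point (between the pads) lies 8 mm behind it (r.tcp_to_tips is the distance from the TCP to the fingertips, in m); z points along the fingers, y is the line along which they close (so a half turn about z gives the same grasp; the last joint's range is limited). The gripper opens to 87 mm and grips with 3 to 60 N. Pads are 19 mm wide; open, the fingers measure 117 mm over their backs; the gripper's body (75 mm by 190 mm) begins 51 mm behind the grasp point.
Start: joints at [-1.214, 0.332, -0.065, 1.46, 0.022, 1.35, -0.088], TCP at [0.232, 0.58, 0.21] pointing down, gripper open.
Joint ranges: [-2.6, 2.6], [-0.5, 2.12], [-1.47, 1.34], [0.16, 2.42], [-1.27, 4.41], [0.06, 2.06], [-2.6, 2.6]. Speed limits (rad/s): [2.22, 2.22, 2.79, 2.79, 3.14, 3.14, 3.14].

INTERFACE

Orientations are given as a unit quaternion [x, y, z, w].
In Python, from bench import r gives the robot as it stands. The module is installed in compiled form; this text tells all that it offers.
- The arm moves only by the shell command python3 -m crank 'ROWS' [FORCE]. ROWS is JSON, a list of rows, each an object of numbers: "claw": the closure, from -1 (fully open) to 1 (shut); "dx", "dy", "dz": the shift along the tool's x, y, z each as a share of 3 cm, from -1 to 1; "ax", "ay", "az": the turn, a rotation vector about the tool's x, y, z each as a share of 6 degrees, from -1 to 1. A call has 1 to 8 rows; each row shifts and turns the commanded pose from where the row before left it, along the tool's axes as they then stand; what a row does not reach is not made up. A row lasts 1/12 s, in which the tool goes at most 41.7 mm and 7.16 degrees, less where a joint would pass 70% of its speed; a pose out of reach is approached as far as the arm can. A call with a number of a shift or a turn outside -1 to 1 is refused whole. A call with a gripper value outside its range is refused whole. The fingers move at their own pace and stop on an object; FORCE is the grip in N (left out, the last holds). Time passes only in rows, so rows that do not move let the fingers close. It gives the time, the measured TCP pose, the force, the opening and the grip force at its end, in the units of the state.
- r.read_state(): the state, without advancing time (a new reading comes with each control period).
- r.camera(name): name is "scene" or "top"; returns a dict with "color" (480x640x3 uint8, red, green, blue), "mtx" (3x3 intrinsics, pixels), "R" (3x3) and "t" (3): a world point X has camera coordinates R X + t. Camera axes: x right, y down, z forward; pixel columns grow to the right and rows downward; lengths in m; the calibration is good to about 2 mm. A picture is of the moment at which its call begins. There is no depth.
- r.close_job(): hands the job in; it is judged then, once.
The state is a dict: "time": time; "joint_positions": joint angles; "joint_vel": joint speeds; "joint_torque": joint torques, N m; "ee_pos": TCP position; "eef_rot": TCP orientation; "ft_force": force on the tool from outside, world axes, zero at the start; "torque": the same for the moment, N m; "width": finger opening in m; "grip_force": force on a finger pad.
Only numpy, scipy, OpenCV 4.12 (cv2) and the standard library are available. Lean on these libraries where they do the work, as an engineer would, in place of code of your own. Each camera call takes 0.05 s, during which the arm holds its last target. There are 200 camera calls.

## Working session

There is one attempt and no reset: what is moved stays moved. The work goes in short steps, Python scripts to look and compute and a shell command to move; the robot and the scene stay as the last step left them, time stands still between calls to the robot, and variables do not carry over. Pictures are saved under pics/ and viewed, at most 10 in all, crops included, and the job is handed in when it is done.

```bash
mkdir -p pics; cat > h.py <<'E'
import numpy as np,cv2
from bench import r
from scipy.spatial.transform import Rotation as Ro
def shot(n,f):
    c=r.camera(n); cv2.imwrite(f,c['color'][:,:,::-1]); np.savez(''+n+'.npz',**c); return c
def ray(c,u,v):
    K,R,t=c['mtx'],c['R'],c['t']; o=-R.T@t; d=R.T@np.linalg.inv(K)@np.array([u,v,1.]); return o,d/np.linalg.norm(d)
def onz(c,u,v,z):
    o,d=ray(c,u,v); return o+d*(z-o[2])/d[2]
def two(c1,p1,c2,p2):
    P1=c1['mtx']@np.c_[c1['R'],c1['t']];P2=c2['mtx']@np.c_[c2['R'],c2['t']]
    X=cv2.triangulatePoints(P1,P2,np.array(p1,float).reshape(2,1),np.array(p2,float).reshape(2,1)).ravel(); return X[:3]/X[3]
def proj(c,X):
    x=c['mtx']@(c['R']@np.array(X)+c['t']); return x[:2]/x[2]
E
python3 - <<'E'
from h import *
for n in('scene','top'):
    c=shot(n,f'pics/{n}0.png'); print(n,-c['R'].T@c['t'],c['R'][2],c['mtx'][0,0])
print(r.read_state(), r.tcp_to_tips)
E
```

```text
scene [-0.21362926 -0.87282226  1.27898884] [ 0.43825048  0.54148618 -0.71744633] 581.7409665955545
top [ 0.28923703 -0.07208691  1.64195889] [ 0.11022682 -0.00383466 -0.99389906] 507.8031263152522
{'time': 0.1, 'joint_positions': array([-1.21359055,  0.33280783, -0.06470706,  1.46079817,  0.02156861,
        1.34989407, -0.08849682]), 'joint_vel': array([-3.06216758e-04, -1.42453342e-03, -1.21345933e-04, -2.89045725e-03,
       -7.78666401e-04, -1.61378497e-03,  8.63969798e-05]), 'joint_torque': array([ 8.53528818e-04, -6.24546218e+01,  2.39489781e-02, -3.90719104e+01,
       -6.15200121e-02,  3.64479795e-02,  6.47024876e-05]), 'ee_pos': array([0.23157655, 0.58015468, 0.20956229]), 'eef_rot': array([ 1.88753224e-01,  9.82024364e-01, -5.97784962e-04, -1.04957558e-04]), 'ft_force': array([ 0.42138823,  0.17275788, -0.58737282]), 'torque': array([1.08339333e-02, 1.46298481e-02, 2.29091528e-05]), 'grip_force': 0.0, 'width': 0.0870858105030575} 0.011
```

View pics/scene0.png

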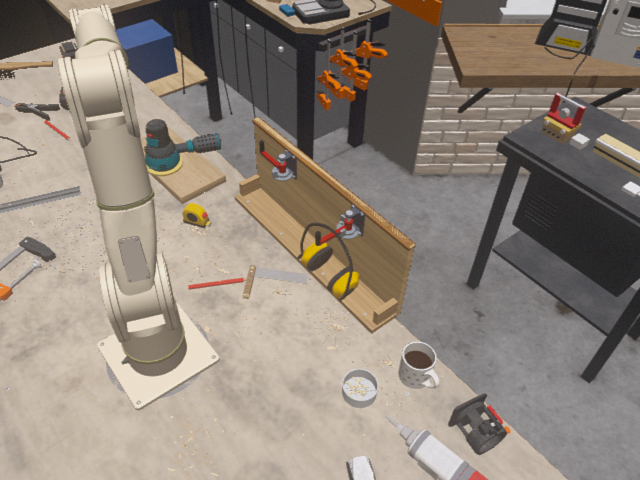

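View pics/top0.png

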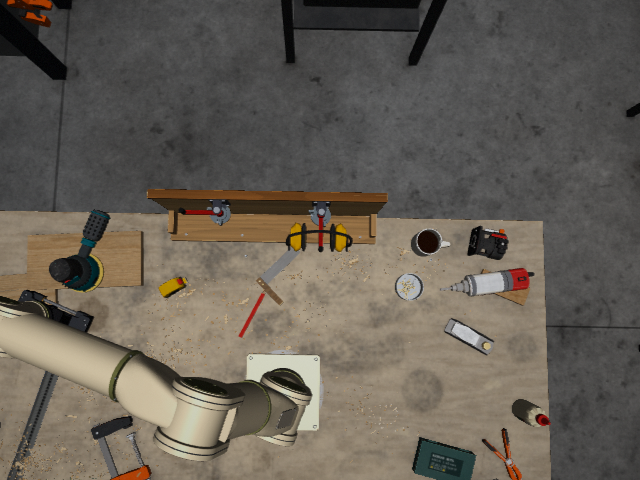

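The scene view shows hook b (empty, folded) at about (280,170) and the loaded hook a at about (345,225). In the top view the pivots are near (222,212) and (321,212), with hook a's arm pointing at the robot and +y to the left.

```bash
python3 - <<'E'
import cv2
a=cv2.imread('pics/top0.png')[185:260,145:390]; b=cv2.imread('pics/scene0.png')[130:310,240:420]
cv2.imwrite('pics/c1.png',cv2.resize(a,None,fx=3.2,fy=3.2,interpolation=cv2.INTER_CUBIC))
cv2.imwrite('pics/c2.png',cv2.resize(b,None,fx=3.3,fy=3.3,interpolation=cv2.INTER_CUBIC))
E
```

```text
(no output)
```

View pics/c1.png

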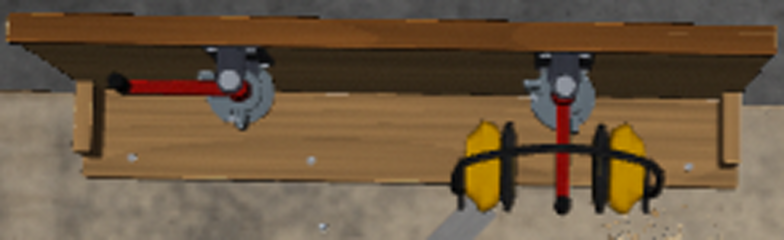

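View pics/c2.png

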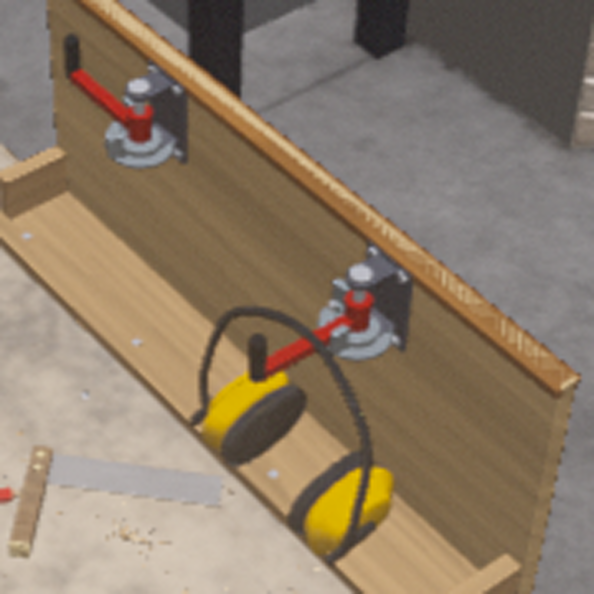

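```bash
python3 - <<'E'
from h import *
T=dict(np.load('top.npz'));S=dict(np.load('scene.npz'))
t=lambda u,v:(145+u/3.2,185+v/3.2); s=lambda u,v:(240+u/3.3,130+v/3.3)
for n,a,b in[('tipa',(562,204),(258,340)),('tipb',(119,81),(71,40)),('piva',(566,84),(361,270)),('pivb',(230,80),(139,86))]:
    X=two(T,t(*a),S,s(*b)); print(n,X.round(4),onz(T,*t(*a),.2655 if 'tip' in n else .275).round(4),onz(S,*s(*b),.2655 if 'tip' in n else .275).round(4))
print('band',onz(T,*t(562,149),.239)) 
for u,v in[(6,14),(777,28),(6,40),(775,53)]: print('boardtop',onz(T,*t(u,v),.277))
E
```

```text
tipa [ 0.4261 -0.1063  0.2634] [ 0.4252 -0.1058  0.2655] [ 0.4254 -0.1082  0.2655]
tipb [0.5229 0.2758 0.2664] [0.5237 0.2756 0.2655] [0.523  0.2771 0.2655]
piva [ 0.5261 -0.1069  0.2785] [ 0.5271 -0.1072  0.275 ] [ 0.5285 -0.1041  0.275 ]
pivb [0.5248 0.1786 0.2759] [0.5248 0.1789 0.275 ] [0.5256 0.1795 0.275 ]
band [ 0.4759437  -0.10562929  0.239     ]
boardtop [0.57770682 0.37167468 0.277     ]
boardtop [ 0.57883441 -0.28679848  0.277     ]
boardtop [0.55518187 0.37045065 0.277     ]
boardtop [ 0.55709678 -0.28513571  0.277     ]
```

```bash
U='{"az":1}'
python3 -m crank '[{"claw":-0.3,"dz":-1,"az":1},{"claw":-0.3,"dz":-1,"az":1},{"claw":-0.3,"dz":-1,"az":1},{"claw":-0.3,"dz":-1,"az":1},{"claw":-0.3,"az":1},{"claw":-0.3,"az":1},{"claw":-0.3,"az":1},{"claw":-0.3,"az":1}]'
python3 -m crank '[{"claw":-0.3,"az":1},{"claw":-0.3,"az":1},{"claw":-0.3,"az":1},{"claw":-0.3,"az":1},{"claw":-0.3,"az":1},{"claw":-0.3,"az":1},{"claw":-0.3,"az":1},{"claw":-0.3,"az":1}]'
python3 -m crank '[{"claw":-0.3,"az":1},{"claw":-0.3,"az":1},{"claw":-0.3,"az":1},{"claw":-0.3,"az":1},{"claw":-0.3,"az":1},{"claw":-0.3,"az":1},{"claw":-0.3,"az":1},{"claw":-0.3,"az":1}]'
python3 -m crank '[{"claw":-0.3,"az":1},{"claw":-0.3,"az":1},{"claw":-0.3,"az":0.36},{"claw":-0.3}]'
```

```text
invalid input at $[0]: expected keys claw, dx, dy, dz, ax, ay, az
invalid input at $[0]: expected keys claw, dx, dy, dz, ax, ay, az
invalid input at $[0]: expected keys claw, dx, dy, dz, ax, ay, az
invalid input at $[0]: expected keys claw, dx, dy, dz, ax, ay, az
```

```bash
python3 -m crank '[{"claw":-0.3,"dx":0,"dy":0,"dz":-1,"ax":0,"ay":0,"az":1},{"claw":-0.3,"dx":0,"dy":0,"dz":-1,"ax":0,"ay":0,"az":1},{"claw":-0.3,"dx":0,"dy":0,"dz":-1,"ax":0,"ay":0,"az":1},{"claw":-0.3,"dx":0,"dy":0,"dz":-1,"ax":0,"ay":0,"az":1},{"claw":-0.3,"dx":0,"dy":0,"dz":0,"ax":0,"ay":0,"az":1},{"claw":-0.3,"dx":0,"dy":0,"dz":0,"ax":0,"ay":0,"az":1},{"claw":-0.3,"dx":0,"dy":0,"dz":0,"ax":0,"ay":0,"az":1},{"claw":-0.3,"dx":0,"dy":0,"dz":0,"ax":0,"ay":0,"az":1}]'
python3 -m crank '[{"claw":-0.3,"dx":0,"dy":0,"dz":0,"ax":0,"ay":0,"az":1},{"claw":-0.3,"dx":0,"dy":0,"dz":0,"ax":0,"ay":0,"az":1},{"claw":-0.3,"dx":0,"dy":0,"dz":0,"ax":0,"ay":0,"az":1},{"claw":-0.3,"dx":0,"dy":0,"dz":0,"ax":0,"ay":0,"az":1},{"claw":-0.3,"dx":0,"dy":0,"dz":0,"ax":0,"ay":0,"az":1},{"claw":-0.3,"dx":0,"dy":0,"dz":0,"ax":0,"ay":0,"az":1},{"claw":-0.3,"dx":0,"dy":0,"dz":0,"ax":0,"ay":0,"az":1},{"claw":-0.3,"dx":0,"dy":0,"dz":0,"ax":0,"ay":0,"az":1}]'
```

```text
time: 0.77
ee_pos: [0.2316, 0.5804, 0.3298]
eef_rot: [0.574, 0.819, -0.0, 0.0]
ft_force: [-0.2, 0.1, -0.3]
width: 0.0574
grip_force: 0.0
time: 1.43
ee_pos: [0.2316, 0.5803, 0.3298]
eef_rot: [0.857, 0.515, -0.0, 0.0]
ft_force: [0.0, 0.1, 0.5]
width: 0.0567
grip_force: 0.0
```

```bash
python3 -m crank '[{"claw":-0.3,"dx":0,"dy":0,"dz":0,"ax":0,"ay":0,"az":1},{"claw":-0.3,"dx":0,"dy":0,"dz":0,"ax":0,"ay":0,"az":1},{"claw":-0.3,"dx":0,"dy":0,"dz":0,"ax":0,"ay":0,"az":1},{"claw":-0.3,"dx":0,"dy":0,"dz":0,"ax":0,"ay":0,"az":1},{"claw":-0.3,"dx":0,"dy":0,"dz":0,"ax":0,"ay":0,"az":1},{"claw":-0.3,"dx":0,"dy":0,"dz":0,"ax":0,"ay":0,"az":1},{"claw":-0.3,"dx":0,"dy":0,"dz":0,"ax":0,"ay":0,"az":1},{"claw":-0.3,"dx":0,"dy":0,"dz":0,"ax":0,"ay":0,"az":1}]'
python3 -m crank '[{"claw":-0.3,"dx":0,"dy":0,"dz":0,"ax":0,"ay":0,"az":1},{"claw":-0.3,"dx":0,"dy":0,"dz":0,"ax":0,"ay":0,"az":1},{"claw":-0.3,"dx":0,"dy":0,"dz":0,"ax":0,"ay":0,"az":0.37},{"claw":-0.3,"dx":0,"dy":1,"dz":0,"ax":0,"ay":0,"az":0},{"claw":-0.3,"dx":0,"dy":1,"dz":0,"ax":0,"ay":0,"az":0},{"claw":-0.3,"dx":0,"dy":1,"dz":0,"ax":0,"ay":0,"az":0},{"claw":-0.3,"dx":0,"dy":1,"dz":0,"ax":0,"ay":0,"az":0},{"claw":-0.3,"dx":0,"dy":1,"dz":0,"ax":0,"ay":0,"az":0}]'
python3 -m crank '[{"claw":-0.3,"dx":0.9,"dy":0.9,"dz":0,"ax":0,"ay":0,"az":0},{"claw":-0.3,"dx":0.9,"dy":0.9,"dz":0,"ax":0,"ay":0,"az":0},{"claw":-0.3,"dx":0.9,"dy":0.9,"dz":0,"ax":0,"ay":0,"az":0},{"claw":-0.3,"dx":0.9,"dy":0.9,"dz":0,"ax":0,"ay":0,"az":0},{"claw":-0.3,"dx":0.9,"dy":0.9,"dz":0,"ax":0,"ay":0,"az":0},{"claw":-0.3,"dx":0.9,"dy":0.5,"dz":0,"ax":0,"ay":0,"az":0},{"claw":-0.3,"dx":0.9,"dy":0,"dz":0,"ax":0,"ay":0,"az":0},{"claw":-0.3,"dx":0.9,"dy":0,"dz":0,"ax":0,"ay":0,"az":0}]'
python3 -m crank '[{"claw":-0.3,"dx":0.9,"dy":0,"dz":0,"ax":0,"ay":0,"az":0},{"claw":-0.3,"dx":0.9,"dy":0,"dz":0,"ax":0,"ay":0,"az":0},{"claw":-0.3,"dx":0.7,"dy":0,"dz":0,"ax":0,"ay":0,"az":0},{"claw":-0.3,"dx":0,"dy":0,"dz":0,"ax":0,"ay":0,"az":0}]'
```

```text
time: 2.1
ee_pos: [0.2316, 0.5803, 0.3298]
eef_rot: [0.993, 0.121, -0.0, 0.0]
ft_force: [0.0, -0.1, 0.2]
width: 0.0566
grip_force: 0.0
time: 2.77
ee_pos: [0.2424, 0.4629, 0.3308]
eef_rot: [0.999, 0.033, 0.0, 0.003]
ft_force: [-0.5, 0.3, 1.4]
width: 0.0564
grip_force: 0.0
time: 3.43
ee_pos: [0.4638, 0.33, 0.3332]
eef_rot: [0.999, 0.034, 0.001, 0.002]
ft_force: [-1.9, 1.3, 2.3]
width: 0.0566
grip_force: 0.0
time: 3.77
ee_pos: [0.5406, 0.3334, 0.332]
eef_rot: [0.999, 0.032, 0.002, 0.004]
ft_force: [-1.2, -0.6, 0.2]
width: 0.0567
grip_force: 0.0
```

```bash
cat > d.py <<'E'
import sys
from h import *
def delta(p,yaw):
    s=r.read_state(); R=Ro.from_quat(s['eef_rot'])
    y=np.radians(yaw); Y=np.array([np.cos(y),np.sin(y),0]);Z=np.array([0,0,-1.]);T=Ro.from_matrix(np.c_[np.cross(Y,Z),Y,Z])
    d=R.inv().apply(np.array(p)-s['ee_pos'])/.03; a=np.degrees((R.inv()*T).as_rotvec())/6
    yy=R.as_matrix()[:,1]
    print('t',s['time'].__round__(2),'pos',s['ee_pos'].round(4),'yaw',np.degrees(np.arctan2(yy[1],yy[0])).round(2),'rows d',d.round(2),'a',a.round(2),'F',s['ft_force'].round(2),'w',round(s['width'],4),'g',round(s['grip_force'],1),'q',s['joint_positions'].round(2))
if __name__=='__main__':
    v=list(map(float,sys.argv[1:])); delta(v[:3],v[3])
E
python3 d.py 0.5235 0.277 0.333 -90
```

```text
t 3.77 pos [0.5406 0.3334 0.332 ] yaw -86.32 rows d [-0.69  1.84 -0.02] a [ 0.08 -0.03  0.61] F [-1.24 -0.61  0.15] w 0.0567 g 0.0 q [-1.35  0.5   1.13  1.26 -0.44  1.64 -1.82]
```

```bash
python3 -m crank '[{"claw":-0.3,"dx":0,"dy":0,"dz":0,"ax":0.08,"ay":0,"az":0.61},{"claw":-0.3,"dx":-0.35,"dy":0.9,"dz":0,"ax":0,"ay":0,"az":0},{"claw":-0.3,"dx":-0.2,"dy":0.9,"dz":0,"ax":0,"ay":0,"az":0},{"claw":-0.3,"dx":0,"dy":0,"dz":0,"ax":0,"ay":0,"az":0},{"claw":-0.3,"dx":0,"dy":0,"dz":0,"ax":0,"ay":0,"az":0}]'
python3 d.py 0.5235 0.277 0.333 -90
```

```text
time: 4.18
ee_pos: [0.5208, 0.2798, 0.3339]
eef_rot: [1.0, 0.001, 0.001, -0.003]
ft_force: [0.5, 0.8, -1.5]
width: 0.0567
grip_force: 0.0
t 4.18 pos [0.5208 0.2798 0.3339] yaw -89.85 rows d [0.09 0.1  0.03] a [-0.05 -0.03  0.03] F [ 0.47  0.84 -1.47] w 0.0567 g 0.0 q [-1.45  0.39  1.21  1.39 -0.37  1.6  -1.85]
```

```bash
python3 -m crank '[{"claw":-0.3,"dx":0.09,"dy":0.1,"dz":0.9,"ax":-0.05,"ay":-0.03,"az":0.03},{"claw":-0.3,"dx":0,"dy":0,"dz":0.9,"ax":0,"ay":0,"az":0},{"claw":-0.3,"dx":0,"dy":0,"dz":0.7,"ax":0,"ay":0,"az":0},{"claw":-0.3,"dx":0,"dy":0,"dz":0.35,"ax":0,"ay":0,"az":0},{"claw":-0.3,"dx":0,"dy":0,"dz":0,"ax":0,"ay":0,"az":0}]'
python3 d.py 0.5235 0.277 0.248 -90
python3 -m crank '[{"claw":0.5,"dx":0,"dy":0,"dz":0,"ax":0,"ay":0,"az":0},{"claw":0.9,"dx":0,"dy":0,"dz":0,"ax":0,"ay":0,"az":0},{"claw":0.9,"dx":0,"dy":0,"dz":0,"ax":0,"ay":0,"az":0},{"claw":0.9,"dx":0,"dy":0,"dz":0,"ax":0,"ay":0,"az":0}]' 12
python3 d.py 0.5235 0.277 0.248 -90
```

```text
time: 4.6
ee_pos: [0.5227, 0.2789, 0.246]
eef_rot: [1.0, 0.001, -0.001, 0.002]
ft_force: [0.8, 0.3, 1.0]
width: 0.0566
grip_force: 0.0
t 4.6 pos [0.5227 0.2789 0.246 ] yaw -89.85 rows d [ 0.03  0.06 -0.07] a [0.03 0.02 0.02] F [0.82 0.27 0.98] w 0.0566 g 0.0 q [-1.44  0.43  1.18  1.54 -0.4   1.44 -1.81]
time: 4.93
ee_pos: [0.5246, 0.2783, 0.2491]
eef_rot: [1.0, 0.001, 0.001, 0.0]
ft_force: [0.2, 0.6, 0.6]
width: 0.0377
grip_force: 0.0
t 4.93 pos [0.5246 0.2783 0.2491] yaw -89.93 rows d [-0.04  0.04  0.04] a [ 0.01 -0.02  0.01] F [0.2  0.61 0.62] w 0.0377 g 0.0 q [-1.44  0.43  1.18  1.53 -0.4   1.44 -1.81]
```

```bash
python3 -m crank '[{"claw":0.9,"dx":0,"dy":0,"dz":0,"ax":0,"ay":0,"az":0},{"claw":0.9,"dx":0,"dy":0,"dz":0,"ax":0,"ay":0,"az":0},{"claw":0.9,"dx":0,"dy":0,"dz":0,"ax":0,"ay":0,"az":0},{"claw":0.9,"dx":0,"dy":0,"dz":0,"ax":0,"ay":0,"az":0},{"claw":0.9,"dx":0,"dy":0,"dz":0,"ax":0,"ay":0,"az":0},{"claw":0.9,"dx":0,"dy":0,"dz":0,"ax":0,"ay":0,"az":0}]' 12
python3 d.py 0.5235 0.277 0.248 -90
```

```text
time: 5.43
ee_pos: [0.5238, 0.2805, 0.2482]
eef_rot: [1.0, 0.002, 0.0, -0.001]
ft_force: [0.4, 6.7, -0.3]
width: 0.0109
grip_force: 11.6
t 5.43 pos [0.5238 0.2805 0.2482] yaw -89.79 rows d [-0.01  0.12  0.01] a [-0.01 -0.01  0.03] F [ 0.36  6.7  -0.34] w 0.0109 g 11.6 q [-1.44  0.43  1.18  1.54 -0.4   1.44 -1.81]
```

```bash
python3 -m crank '[{"claw":0.9,"dx":0,"dy":-0.08,"dz":-0.1,"ax":0,"ay":0,"az":0},{"claw":0.9,"dx":0,"dy":0,"dz":-0.15,"ax":0,"ay":0,"az":0},{"claw":0.9,"dx":0,"dy":0,"dz":-0.15,"ax":0,"ay":0,"az":0},{"claw":0.9,"dx":0,"dy":0,"dz":0,"ax":0,"ay":0,"az":0},{"claw":0.9,"dx":0,"dy":0,"dz":0,"ax":0,"ay":0,"az":0}]' 14
python3 d.py 0.5235 0.2805 0.2595 -90
```

```text
time: 5.85
ee_pos: [0.5242, 0.2807, 0.2602]
eef_rot: [1.0, 0.001, 0.0, 0.001]
ft_force: [0.4, 1.9, -3.9]
width: 0.0109
grip_force: 13.0
t 5.85 pos [0.5242 0.2807 0.2602] yaw -89.93 rows d [-0.02  0.01  0.02] a [ 0.01 -0.01  0.01] F [ 0.37  1.87 -3.92] w 0.0109 g 13.0 q [-1.44  0.43  1.18  1.51 -0.39  1.47 -1.82]
```

```bash
python3 -m crank '[{"claw":0.9,"dx":-0.174,"dy":0.004,"dz":0,"ax":0,"ay":0,"az":-0.5},{"claw":0.9,"dx":-0.348,"dy":0.018,"dz":0,"ax":0,"ay":0,"az":-1},{"claw":0.9,"dx":-0.348,"dy":0.018,"dz":0,"ax":0,"ay":0,"az":-1},{"claw":0.9,"dx":-0.348,"dy":0.018,"dz":0,"ax":0,"ay":0,"az":-1},{"claw":0.9,"dx":-0.348,"dy":0.018,"dz":0,"ax":0,"ay":0,"az":-1}]'
python3 d.py 0.4745 0.269 0.26 -63
```

```text
time: 6.27
ee_pos: [0.4788, 0.2683, 0.2597]
eef_rot: [0.972, 0.236, 0.0, 0.002]
ft_force: [2.2, -2.4, -4.8]
width: 0.0108
grip_force: 13.0
t 6.27 pos [0.4788 0.2683 0.2597] yaw -62.71 rows d [-0.12 -0.09 -0.01] a [0.03 0.01 0.05] F [ 2.15 -2.42 -4.77] w 0.0108 g 13.0 q [-1.57  0.23  1.15  1.63 -0.21  1.42 -1.49]
```

Fine, low forces. Continue to about 69°.

```bash
python3 -m crank '[{"claw":0.9,"dx":-0.348,"dy":0.018,"dz":0,"ax":0,"ay":0,"az":-1},{"claw":0.9,"dx":-0.348,"dy":0.018,"dz":0,"ax":0,"ay":0,"az":-1},{"claw":0.9,"dx":-0.348,"dy":0.018,"dz":0,"ax":0,"ay":0,"az":-1},{"claw":0.9,"dx":-0.348,"dy":0.018,"dz":0,"ax":0,"ay":0,"az":-1},{"claw":0.9,"dx":-0.348,"dy":0.018,"dz":0,"ax":0,"ay":0,"az":-1},{"claw":0.9,"dx":-0.348,"dy":0.018,"dz":0,"ax":0,"ay":0,"az":-1},{"claw":0.9,"dx":-0.348,"dy":0.018,"dz":0,"ax":0,"ay":0,"az":-1},{"claw":0.9,"dx":0,"dy":0,"dz":0,"ax":0,"ay":0,"az":0}]'
python3 d.py 0.4306 0.2163 0.26 -21
```

```text
time: 6.93
ee_pos: [0.4325, 0.213, 0.2602]
eef_rot: [0.823, 0.568, 0.001, 0.001]
ft_force: [9.9, -3.2, -3.5]
width: 0.0108
grip_force: 12.9
t 6.93 pos [0.4325 0.213  0.2602] yaw -20.8 rows d [ 0.08 -0.1   0.01] a [ 0.02 -0.    0.03] F [ 9.87 -3.23 -3.47] w 0.0108 g 12.9 q [-1.69 -0.13  1.07  1.79  0.12  1.41 -1.  ]
```

```bash
python3 -m crank '[{"claw":0.9,"dx":-0.116,"dy":0.1,"dz":0,"ax":0,"ay":0,"az":-0.333},{"claw":0.9,"dx":-0.116,"dy":0.002,"dz":0,"ax":0,"ay":0,"az":-0.333},{"claw":0.9,"dx":0,"dy":0,"dz":0,"ax":0,"ay":0,"az":0}]'
python3 -m crank '[{"claw":0.9,"dx":-0.116,"dy":0.002,"dz":0,"ax":0,"ay":0,"az":-0.333},{"claw":0.9,"dx":0,"dy":0,"dz":0,"ax":0,"ay":0,"az":0}]'
python3 d.py 0.4306 0.2163 0.26 -15
```

```text
time: 7.18
ee_pos: [0.4313, 0.2076, 0.2597]
eef_rot: [0.804, 0.595, -0.001, 0.0]
ft_force: [-0.4, -0.4, -4.2]
width: 0.0104
grip_force: 13.0
time: 7.35
ee_pos: [0.4305, 0.2047, 0.2599]
eef_rot: [0.793, 0.609, -0.001, 0.001]
ft_force: [0.2, -0.8, -5.4]
width: 0.011
grip_force: 13.0
t 7.35 pos [0.4305 0.2047 0.2599] yaw -14.98 rows d [ 0.38 -0.1  -0.  ] a [0.   0.01 0.  ] F [ 0.18 -0.79 -5.41] w 0.011 g 13.0 q [-1.69 -0.16  1.07  1.8   0.14  1.42 -0.91]
```

```bash
python3 -m crank '[{"claw":0.9,"dx":-0.116,"dy":0.002,"dz":0,"ax":0,"ay":0,"az":-0.333},{"claw":0.9,"dx":-0.116,"dy":0.002,"dz":0,"ax":0,"ay":0,"az":-0.333},{"claw":0.9,"dx":0,"dy":0,"dz":0,"ax":0,"ay":0,"az":0}]' 8
python3 d.py 0.4306 0.2163 0.26 -15
```

```text
time: 7.6
ee_pos: [0.4291, 0.198, 0.26]
eef_rot: [0.772, 0.636, -0.0, 0.001]
ft_force: [1.3, -0.6, -4.6]
width: 0.0115
grip_force: 7.2
t 7.6 pos [0.4291 0.198  0.26  ] yaw -11.0 rows d [ 0.61 -0.07 -0.  ] a [0.   0.01 0.67] F [ 1.27 -0.64 -4.64] w 0.0115 g 7.2 q [-1.69 -0.18  1.06  1.81  0.16  1.43 -0.85]
```

```bash
python3 -m crank '[{"claw":0.9,"dx":-0.116,"dy":0.002,"dz":0,"ax":0,"ay":0,"az":-0.333},{"claw":0.9,"dx":0,"dy":0,"dz":0,"ax":0,"ay":0,"az":0}]'

```

```text
time: 7.77
ee_pos: [0.4286, 0.1952, 0.2602]
eef_rot: [0.76, 0.649, 0.0, 0.001]
ft_force: [1.8, 0.6, -5.5]
width: 0.0113
grip_force: 7.1
```

Now 81°, still free. Step on.

```bash
python3 -m crank '[{"claw":0.9,"dx":-0.116,"dy":0.01,"dz":0,"ax":0,"ay":0,"az":-0.333},{"claw":0.9,"dx":-0.116,"dy":0.01,"dz":0,"ax":0,"ay":0,"az":-0.333},{"claw":0.9,"dx":0,"dy":0,"dz":0,"ax":0,"ay":0,"az":0}]'

```

```text
time: 8.02
ee_pos: [0.4284, 0.1899, 0.261]
eef_rot: [0.737, 0.676, 0.001, -0.0]
ft_force: [0.8, 3.2, 1.0]
width: 0.0093
grip_force: 7.3
```

```bash
python3 d.py 0.4272 0.1805 0.26 0
python3 - <<'E'
from h import *
a=shot('scene','pics/s2.png');b=shot('top','pics/t2.png')
p=cv2.resize(cv2.imread('pics/s2.png')[100:220,220:340],(480,480),interpolation=cv2.INTER_CUBIC)
cv2.imwrite('pics/m2.png',p)
E
```

```text
t 8.02 pos [0.4284 0.1899 0.261 ] yaw -4.93 rows d [-0.31 -0.01  0.03] a [ 0.02 -0.02 -0.82] F [0.77 3.19 1.02] w 0.0093 g 7.3 q [-1.7  -0.22  1.06  1.82  0.19  1.43 -0.76]
```

View pics/m2.png

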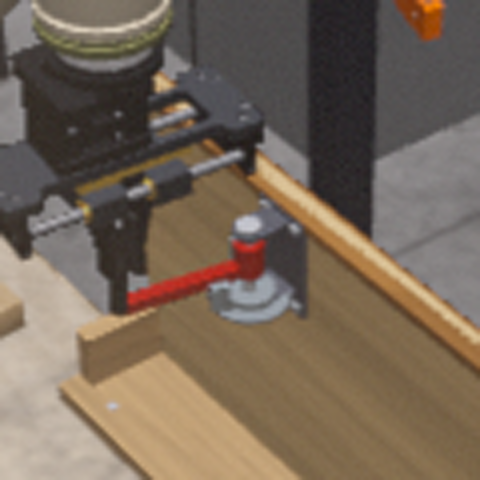

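Fingers hold the post and the arm is out at ~85°, still raised and probably resting on the land after a slight slip in the weak grip. I'll grip firmer and lift a little to see what force it carries.

```bash
python3 -m crank '[{"claw":0.9,"dx":0,"dy":0,"dz":0,"ax":0,"ay":0,"az":0},{"claw":0.9,"dx":0,"dy":0,"dz":0,"ax":0,"ay":0,"az":0}]' 14
python3 -m crank '[{"claw":0.9,"dx":0,"dy":0,"dz":-0.08,"ax":0,"ay":0,"az":0},{"claw":0.9,"dx":0,"dy":0,"dz":0,"ax":0,"ay":0,"az":0}]' 14

```

```text
time: 8.28
ee_pos: [0.4283, 0.1891, 0.2607]
eef_rot: [0.737, 0.676, 0.0, 0.001]
ft_force: [0.8, 3.8, 3.5]
width: 0.008
grip_force: 12.5
time: 8.45
ee_pos: [0.4278, 0.1877, 0.2626]
eef_rot: [0.737, 0.676, -0.001, 0.001]
ft_force: [-0.1, -0.1, 0.1]
width: 0.0052
grip_force: 0.0
```

The post slid out sideways past the pad edge, so the stop was met around 80°. I'll open, rise and look.

```bash
python3 -m crank '[{"claw":-0.3,"dx":0,"dy":0,"dz":0,"ax":0,"ay":0,"az":0},{"claw":-0.3,"dx":0,"dy":0,"dz":0,"ax":0,"ay":0,"az":0},{"claw":-0.3,"dx":0,"dy":0,"dz":0,"ax":0,"ay":0,"az":0},{"claw":-0.3,"dx":0,"dy":0,"dz":-0.6,"ax":0,"ay":0,"az":0},{"claw":-0.3,"dx":0,"dy":0,"dz":-1,"ax":0,"ay":0,"az":0},{"claw":-0.3,"dx":0,"dy":0,"dz":-1,"ax":0,"ay":0,"az":0},{"claw":-0.3,"dx":-1,"dy":0,"dz":0,"ax":0,"ay":0,"az":0},{"claw":-0.3,"dx":-1,"dy":0,"dz":0,"ax":0,"ay":0,"az":0}]'
python3 -m crank '[{"claw":-0.3,"dx":-1,"dy":0,"dz":0,"ax":0,"ay":0,"az":0},{"claw":-0.3,"dx":-1,"dy":0,"dz":0,"ax":0,"ay":0,"az":0},{"claw":-0.3,"dx":0,"dy":0,"dz":0,"ax":0,"ay":0,"az":0}]'
python3 - <<'E'
from h import *
a=shot('scene','pics/s3.png');b=shot('top','pics/t3.png')
p=cv2.resize(cv2.imread('pics/s3.png')[120:220,230:330],(500,500),interpolation=cv2.INTER_CUBIC)
q=cv2.resize(cv2.imread('pics/t3.png')[185:260,195:255],(400,500),interpolation=cv2.INTER_CUBIC)[:,:300]
cv2.imwrite('pics/m3.png',np.hstack([p,q]))
E
```

```text
time: 9.12
ee_pos: [0.423, 0.129, 0.3419]
eef_rot: [0.736, 0.677, 0.0, 0.002]
ft_force: [0.1, -0.7, -0.3]
width: 0.0505
grip_force: 0.0
time: 9.37
ee_pos: [0.4181, 0.0633, 0.3409]
eef_rot: [0.739, 0.673, 0.0, -0.001]
ft_force: [0.4, -0.0, 0.3]
width: 0.0557
grip_force: 0.0
```

View pics/m3.png

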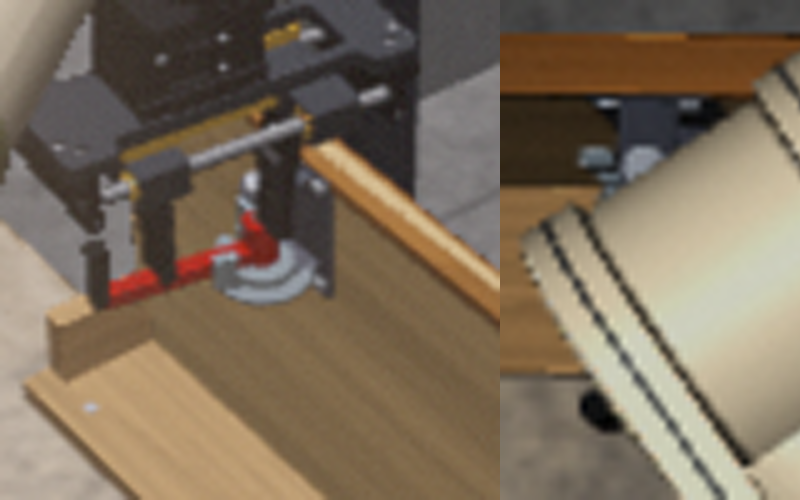

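The scene crop shows the post near full-image pixel (249,167), and the top view shows it near (209,246). The arm lies beside its stop lug and looks lowered. I'll triangulate it.

```bash
python3 - <<'E'
from h import *
T=dict(np.load('top.npz'));S=dict(np.load('scene.npz'))
print(two(T,(209.4,246.3),S,(249,167)))
for z in(.2655,.273):
    for c,p in((T,(209.4,246.3)),(S,(249,167))): print(z,onz(c,*p,z).round(4))
g=cv2.imread('pics/s3.png')[:,:,::-1]
print(g[160:186,249].tolist())
gt=cv2.imread('pics/t3.png')[:,:,::-1]
print(gt[240:254,205:214].sum(2))
E
```

```text
[0.42547132 0.19500485 0.27471723]
0.2655 [0.426  0.197  0.2655]
0.2655 [0.4316 0.2046 0.2655]
0.273 [0.4253 0.1956 0.273 ]
0.273 [0.4269 0.1966 0.273 ]
[[59, 47, 41], [70, 62, 57], [61, 51, 44], [60, 52, 45], [76, 69, 67], [71, 63, 62], [77, 70, 68], [117, 114, 112], [77, 72, 66], [69, 62, 57], [69, 62, 57], [63, 55, 49], [61, 53, 44], [64, 55, 46], [64, 56, 50], [64, 52, 46], [63, 51, 48], [63, 53, 45], [59, 49, 46], [61, 54, 47], [64, 56, 47], [77, 64, 55], [105, 85, 61], [120, 97, 69], [121, 97, 71], [121, 94, 69]]
[[338 323 292 449 553 598 598 601 571]
 [204 201 180 213 487 585 601 600 593]
 [344 330 313 306 367 530 601 600 597]
 [353 332 300 203 204 416 550 595 594]
 [360 323 152  60  58 190 457 585 596]
 [353 322  48  51  51  83 267 522 597]
 [353 315  54  52  51  51 169 451 537]
 [341 327 168  57  48  38  28 167 426]
 [319 330 305 157  42  12  17  59 239]
 [313 316 314 300 207  85  82  99 206]
 [319 315 315 302 296 285 270 274 286]
 [348 340 319 311 298 288 278 288 307]
 [358 352 329 323 311 285 272 277 296]
 [359 351 327 324 311 285 268 266 286]]
```

```bash
python3 -m crank '[{"claw":-0.3,"dx":1,"dy":0,"dz":0,"ax":0,"ay":0,"az":0.3},{"claw":-0.3,"dx":1,"dy":0,"dz":0,"ax":0,"ay":0,"az":0.3},{"claw":-0.3,"dx":1,"dy":0,"dz":0,"ax":0,"ay":0,"az":0.2},{"claw":-0.3,"dx":1,"dy":0,"dz":0,"ax":0,"ay":0,"az":0},{"claw":-0.3,"dx":0,"dy":0,"dz":0,"ax":0,"ay":0,"az":0},{"claw":-0.3,"dx":0,"dy":0,"dz":0,"ax":0,"ay":0,"az":0}]' 14
python3 d.py 0.427 0.197 0.254 -9
```

```text
time: 9.97
ee_pos: [0.4324, 0.1903, 0.34]
eef_rot: [0.763, 0.646, -0.001, 0.003]
ft_force: [-0.5, -0.5, -0.9]
width: 0.0565
grip_force: 0.0
t 9.97 pos [0.4324 0.1903 0.34  ] yaw -9.52 rows d [ 0.21 -0.22  2.86] a [ 0.02  0.05 -0.09] F [-0.47 -0.51 -0.89] w 0.0565 g 0.0 q [-1.65 -0.2   1.    1.66  0.17  1.59 -0.82]
```

```bash
python3 -m crank '[{"claw":-0.3,"dx":0.21,"dy":-0.22,"dz":0.86,"ax":0.02,"ay":0.05,"az":0},{"claw":-0.3,"dx":0,"dy":0,"dz":1,"ax":0,"ay":0,"az":0},{"claw":-0.3,"dx":0,"dy":0,"dz":0.7,"ax":0,"ay":0,"az":0},{"claw":-0.3,"dx":0,"dy":0,"dz":0.3,"ax":0,"ay":0,"az":0},{"claw":0.9,"dx":0,"dy":0,"dz":0,"ax":0,"ay":0,"az":0},{"claw":0.9,"dx":0,"dy":0,"dz":0,"ax":0,"ay":0,"az":0},{"claw":0.9,"dx":0,"dy":0,"dz":0,"ax":0,"ay":0,"az":0},{"claw":0.9,"dx":0,"dy":0,"dz":0,"ax":0,"ay":0,"az":0}]' 14
python3 -m crank '[{"claw":0.9,"dx":0,"dy":0,"dz":0,"ax":0,"ay":0,"az":0},{"claw":0.9,"dx":0,"dy":0,"dz":0,"ax":0,"ay":0,"az":0},{"claw":0.9,"dx":0,"dy":0,"dz":0,"ax":0,"ay":0,"az":0},{"claw":0.9,"dx":0,"dy":0,"dz":0,"ax":0,"ay":0,"az":0},{"claw":0.9,"dx":0,"dy":0,"dz":0,"ax":0,"ay":0,"az":0},{"claw":0.9,"dx":0,"dy":0,"dz":0,"ax":0,"ay":0,"az":0}]' 14
python3 d.py 0.427 0.197 0.254 -9
```

```text
time: 10.63
ee_pos: [0.4283, 0.1956, 0.256]
eef_rot: [0.765, 0.644, 0.002, -0.002]
ft_force: [0.1, 0.2, -0.2]
width: 0.0378
grip_force: 0.0
time: 11.13
ee_pos: [0.4277, 0.1953, 0.2548]
eef_rot: [0.765, 0.644, 0.001, -0.002]
ft_force: [1.1, -0.1, -0.9]
width: 0.006
grip_force: 0.0
t 11.13 pos [0.4277 0.1953 0.2548] yaw -9.75 rows d [ 0.05 -0.03  0.03] a [-0.01 -0.04 -0.12] F [ 1.12 -0.05 -0.91] w 0.006 g 0.0 q [-1.65 -0.18  1.03  1.82  0.15  1.41 -0.82]
```

```bash
python3 - <<'E'
from h import *
a=shot('scene','pics/s4.png');b=shot('top','pics/t4.png')
p=cv2.resize(cv2.imread('pics/s4.png')[120:220,225:335],(660,600),interpolation=cv2.INTER_CUBIC)
cv2.imwrite('pics/m4.png',p)
s=r.read_state();R=Ro.from_quat(s['eef_rot']).as_matrix()
tip=s['ee_pos']+R@[0,0,.011]
q=proj(a,tip); print('tip px in crop',(q-[225,120])*6, 'post expected',(proj(a,[.426,.196,.273])-[225,120])*6)
E
```

```text
tip px in crop [150.97819832 332.58763441] post expected [143.22036472 283.44588486]
```

View pics/m4.png

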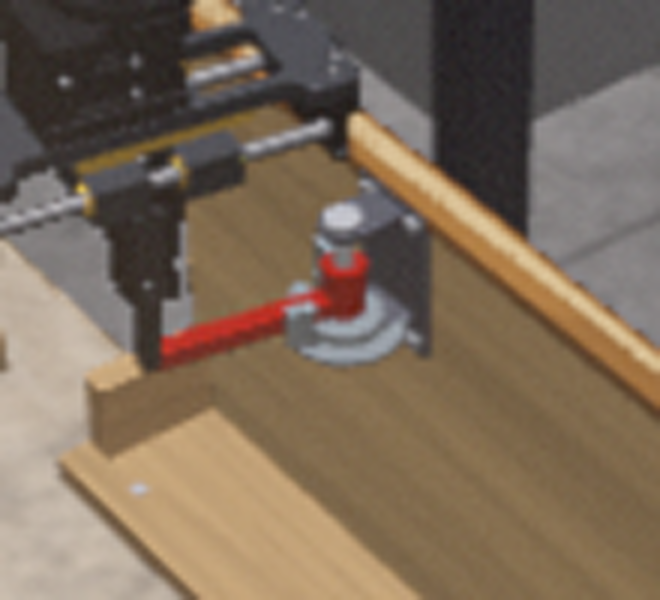

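```bash
python3 - <<'E'
from h import *
S=dict(np.load('scene.npz'))
for z in(.230,.238): print(z,onz(S,225+148/6,120+355/6,z).round(4))
g=cv2.imread('pics/s4.png').astype(int)
m=(g[:,:,2]>130)&(g[:,:,1]<70)&(g[:,:,0]<70)
v,u=np.nonzero(m[150:200,245:290]); u+=245;v+=150
b=(u<276); k=np.polyfit(u[b],v[b],1); print('bar line',k, u.min())
import itertools
piv=(.5258,.1795)
for z in(.219,.227):
  for th in (78,82,86,90,94):
    t=np.radians(th); d=np.array([-np.sin(t),np.cos(t)])
    A=proj(S,[piv[0]+.02*d[0],piv[1]+.02*d[1],z]);B=proj(S,[piv[0]+.093*d[0],piv[1]+.093*d[1],z])
    print(z,th,((B-A)[1]/(B-A)[0]).round(3),A.round(1),B.round(1),'line at A,B',np.polyval(k,[A[0],B[0]]).round(1))
s0=cv2.imread('pics/scene0.png')
for n,im in(('0',s0),('4',g)):
    for x in(280,282,284): print(n,x,im[150:185,x,2].tolist())
E
```

```text
0.23 [0.4262 0.197  0.23  ]
0.238 [0.4213 0.1888 0.238 ]
bar line [ -0.32004514 258.10278243] 252
0.219 78 -0.294 [276.1 173.6] [252.1 180.6] line at A,B [169.7 177.4]
0.219 82 -0.349 [276.3 173.9] [253.1 182. ] line at A,B [169.7 177.1]
0.219 86 -0.409 [276.6 174.1] [254.2 183.3] line at A,B [169.6 176.8]
0.219 90 -0.473 [276.8 174.4] [255.4 184.6] line at A,B [169.5 176.4]
0.219 94 -0.545 [277.1 174.7] [256.8 185.8] line at A,B [169.4 175.9]
0.227 78 -0.292 [276.  171.4] [252.  178.4] line at A,B [169.8 177.5]
0.227 82 -0.347 [276.2 171.7] [252.9 179.8] line at A,B [169.7 177.2]
0.227 86 -0.407 [276.5 172. ] [254.  181.1] line at A,B [169.6 176.8]
0.227 90 -0.471 [276.8 172.2] [255.3 182.4] line at A,B [169.5 176.4]
0.227 94 -0.543 [277.1 172.5] [256.6 183.5] line at A,B [169.4 176. ]
0 280 [124, 123, 122, 120, 156, 188, 189, 179, 111, 86, 90, 130, 136, 145, 165, 173, 111, 103, 108, 106, 106, 105, 112, 143, 152, 149, 102, 116, 148, 149, 111, 121, 131, 130, 132]
0 282 [121, 121, 122, 121, 175, 189, 189, 187, 123, 94, 75, 114, 121, 119, 141, 178, 122, 113, 113, 113, 114, 112, 113, 133, 152, 149, 111, 113, 148, 147, 118, 113, 129, 131, 133]
0 284 [121, 112, 111, 104, 140, 174, 185, 145, 101, 75, 90, 126, 172, 173, 176, 171, 116, 108, 109, 108, 105, 105, 111, 147, 151, 149, 105, 120, 148, 145, 106, 124, 128, 128, 128]
4 280 [126, 127, 124, 123, 161, 193, 194, 183, 115, 87, 94, 134, 140, 149, 173, 182, 119, 107, 110, 119, 131, 113, 110, 139, 157, 154, 105, 121, 152, 151, 115, 124, 137, 137, 136]
4 282 [125, 125, 125, 126, 180, 193, 195, 192, 127, 99, 75, 121, 123, 122, 146, 182, 127, 116, 118, 114, 118, 114, 117, 134, 155, 156, 116, 118, 154, 150, 119, 116, 132, 137, 134]
4 284 [124, 117, 113, 107, 147, 178, 190, 148, 100, 76, 91, 129, 175, 179, 181, 174, 118, 113, 112, 110, 107, 108, 118, 151, 159, 152, 110, 123, 151, 150, 110, 126, 131, 131, 133]
```

Column profiles at the sleeve match the seated start image, so hook b's tooth has dropped into its slot. I'll move away toward the ear defenders and check the tip height with a clear view.

```bash
python3 -m crank '[{"claw":-0.2,"dx":0,"dy":0,"dz":0,"ax":0,"ay":0,"az":0},{"claw":-0.2,"dx":0,"dy":0,"dz":0,"ax":0,"ay":0,"az":0},{"claw":-0.2,"dx":0,"dy":0,"dz":0,"ax":0,"ay":0,"az":0},{"claw":-0.2,"dx":0,"dy":0,"dz":0,"ax":0,"ay":0,"az":0},{"claw":-0.2,"dx":0,"dy":0,"dz":-0.8,"ax":0,"ay":0,"az":-0.5},{"claw":-0.2,"dx":0,"dy":0,"dz":-1,"ax":0,"ay":0,"az":-0.5},{"claw":-0.2,"dx":0,"dy":0,"dz":-1,"ax":0,"ay":0,"az":-0.5},{"claw":-0.2,"dx":-1,"dy":0.2,"dz":0,"ax":0,"ay":0,"az":-0.1}]'
python3 -m crank '[{"claw":-0.2,"dx":-1,"dy":0.2,"dz":0,"ax":0,"ay":0,"az":0},{"claw":-0.2,"dx":-1,"dy":0.2,"dz":0,"ax":0,"ay":0,"az":0},{"claw":-0.2,"dx":-1,"dy":0.2,"dz":0,"ax":0,"ay":0,"az":0},{"claw":-0.2,"dx":-1,"dy":0.2,"dz":0,"ax":0,"ay":0,"az":0},{"claw":-0.2,"dx":-1,"dy":0.2,"dz":0,"ax":0,"ay":0,"az":0},{"claw":-0.2,"dx":-1,"dy":0.2,"dz":0,"ax":0,"ay":0,"az":0},{"claw":-0.2,"dx":-1,"dy":0.2,"dz":0,"ax":0,"ay":0,"az":0},{"claw":-0.2,"dx":-1,"dy":0,"dz":0,"ax":0,"ay":0,"az":0}]'
python3 -m crank '[{"claw":-0.2,"dx":-0.7,"dy":0,"dz":0,"ax":0,"ay":0,"az":0},{"claw":-0.2,"dx":0,"dy":0,"dz":0,"ax":0,"ay":0,"az":0}]'
python3 d.py 0.476 -0.1065 0.335 0
python3 - <<'E'
from h import *
a=shot('scene','pics/s5.png');b=shot('top','pics/t5.png')
p=cv2.resize(cv2.imread('pics/s5.png')[120:220,225:335],(400,364),interpolation=cv2.INTER_CUBIC)
q=cv2.resize(cv2.imread('pics/t5.png')[185:276,175:275],(400,364),interpolation=cv2.INTER_CUBIC)
cv2.imwrite('pics/m5.png',np.hstack([p,q]))
E
```

```text
time: 11.9
ee_pos: [0.4331, 0.1703, 0.3431]
eef_rot: [0.704, 0.71, 0.004, -0.001]
ft_force: [0.0, 0.7, -0.2]
width: 0.0484
grip_force: 0.0
time: 12.57
ee_pos: [0.4752, -0.0769, 0.3376]
eef_rot: [0.708, 0.706, 0.001, -0.002]
ft_force: [1.3, 0.3, -0.0]
width: 0.0523
grip_force: 0.0
time: 12.73
ee_pos: [0.4747, -0.1014, 0.3373]
eef_rot: [0.711, 0.704, 0.002, -0.002]
ft_force: [-0.4, -1.3, -0.8]
width: 0.0523
grip_force: 0.0
t 12.73 pos [ 0.4747 -0.1014  0.3373] yaw -0.56 rows d [-0.17  0.04  0.08] a [-0.01 -0.05 -0.09] F [-0.38 -1.26 -0.75] w 0.0523 g 0.0 q [-1.44 -0.46  1.19  1.64  0.42  1.67 -0.25]
```

View pics/m5.png

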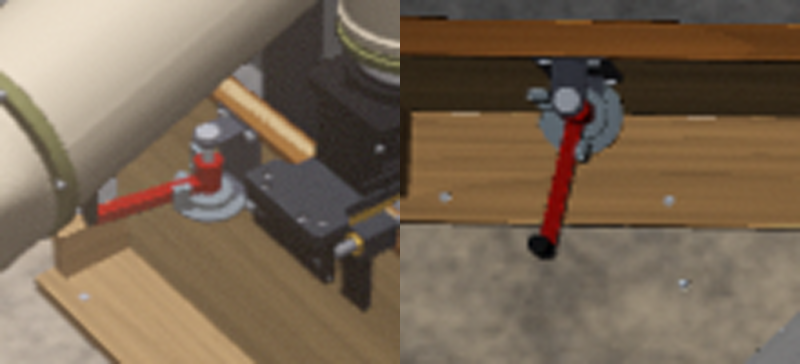

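The top view shows hook b out at roughly 80° with its tip at about pixel (210.5,246.5), against the stop lug on the disc. I'll check the sleeve height numerically.

```bash
python3 - <<'E'
from h import *
S=dict(np.load('scene.npz'));T=dict(np.load('top.npz'))
for k in'0245':
    im=cv2.imread('pics/'+('scene0' if k=='0' else 's'+k)+'.png')
    for x in(280,282,284): print(k,x,[(int(a[2])-int(a[1])) for a in im[156:178,x]])
print(onz(T,210.5,246.5,.2655),onz(T,210.5,246.5,.2735))
E
```

```text
0 280 [0, 1, 2, 4, 1, 0, 44, 62, 105, 130, 74, 63, 68, 68, 66, 67, 45, 5, -7, -5, 0, -3]
0 282 [0, 0, 3, 3, 5, 1, 4, 3, 40, 125, 85, 71, 71, 72, 69, 71, 64, 27, -8, -7, -1, -1]
0 284 [1, 3, 1, 5, 13, 28, 104, 115, 122, 125, 76, 70, 71, 70, 71, 69, 43, -1, -9, -5, 0, -2]
2 280 [-1, 0, 1, 3, 59, 137, 132, 76, 68, 73, 79, 74, 74, 51, 2, -3, -4, -6, -7, -6, -1, -3]
2 282 [-1, -1, 3, -3, 17, 89, 137, 80, 74, 79, 72, 74, 77, 69, 28, 4, 3, -6, -8, -5, -2, -1]
2 284 [1, 3, 0, 9, 73, 138, 105, 78, 73, 72, 72, 70, 69, 39, -5, -6, -6, -5, -7, -4, -1, -4]
4 280 [-1, 1, 1, 2, 1, -1, 47, 66, 111, 138, 74, 68, 70, 74, 88, 71, 55, 11, -8, -6, -1, -3]
4 282 [-1, 0, 3, 4, 3, 4, 2, 2, 44, 130, 87, 74, 76, 74, 75, 74, 67, 31, -8, -6, 0, -2]
4 284 [0, 3, 3, 4, 13, 27, 109, 119, 124, 132, 82, 72, 72, 73, 72, 68, 42, -2, -8, -6, 1, -5]
5 280 [1, 1, 5, 5, 1, 0, 44, 62, 100, 120, 62, 57, 58, 63, 76, 64, 49, 9, -6, -5, 0, -3]
5 282 [1, 1, 3, 5, 5, 6, 4, 4, 43, 118, 74, 64, 63, 64, 65, 64, 61, 28, -4, -5, 0, -1]
5 284 [1, 3, 3, 6, 12, 25, 100, 107, 116, 113, 70, 61, 62, 62, 61, 63, 38, -3, -7, -6, -1, -4]
[0.42551369 0.19402556 0.2655    ] [0.42472165 0.19247891 0.2735    ]
```

```bash
python3 - <<'E'
from h import *
S=dict(np.load('scene.npz'))
for x in(-.026,-.041,.026,.041): print(x,proj(S,[.4747+x,-.1014,.3263]).round(1))
p=cv2.imread('pics/s5.png')[165:285,280:400]
cv2.imwrite('pics/m6.png',cv2.resize(p,(600,600),interpolation=cv2.INTER_CUBIC))
E
```

```text
-0.026 [324.7 209.4]
-0.041 [319.8 212. ]
0.026 [341.3 200.6]
0.041 [346.  198.1]
```

View pics/m6.png

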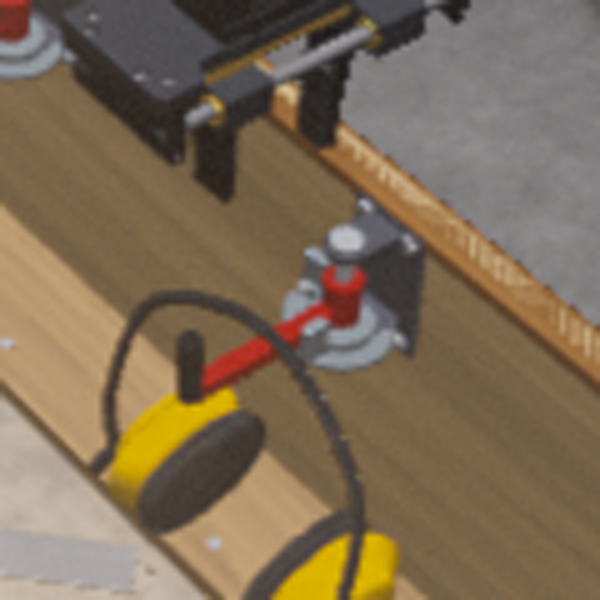

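Fingertips appear about 24 mm higher in the image than stated: they show at (323,204) and I predicted (322,211). Together with the two weak grasps, this puts the real tips at about ee_z+0.013. I'll use that from here. Before loading, I'll test the reach upward for a straight vertical lift.

```bash
python3 -m crank '[{"claw":-0.2,"dx":-0.17,"dy":0,"dz":-1,"ax":0,"ay":-0.05,"az":-0.09},{"claw":-0.2,"dx":0,"dy":0,"dz":-1,"ax":0,"ay":0,"az":0},{"claw":-0.2,"dx":0,"dy":0,"dz":-1,"ax":0,"ay":0,"az":0},{"claw":-0.2,"dx":0,"dy":0,"dz":-1,"ax":0,"ay":0,"az":0},{"claw":-0.2,"dx":0,"dy":0,"dz":0,"ax":0,"ay":0,"az":0}]'
python3 d.py 0.476 -0.1065 0.45 0
```

```text
time: 13.25
ee_pos: [0.4758, -0.0989, 0.462]
eef_rot: [0.704, 0.711, 0.001, 0.002]
ft_force: [0.4, 0.4, -1.0]
width: 0.0521
grip_force: 0.0
t 13.25 pos [ 0.4758 -0.0989  0.462 ] yaw 0.56 rows d [-0.25  0.    0.4 ] a [0.04 0.01 0.09] F [ 0.37  0.38 -1.02] w 0.0521 g 0.0 q [-1.52 -0.38  1.21  1.35  0.38  1.9  -0.19]
```

```bash
python3 - <<'E'
from h import *
S=dict(np.load('scene.npz'));T=dict(np.load('top.npz'))
for p in((336,231),(337.2,233.5)): print(onz(S,*p,.235))
a=shot('scene','pics/s7.png');b=shot('top','pics/t7.png')
for k,v,c in (('scene0.png',1,S),('s7.png',1,S)):
    g=cv2.imread('pics/'+k).astype(int); m=(g[:,:,2]>130)&(g[:,:,1]<70)&(g[:,:,0]<70); vv,uu=np.nonzero(m[200:260,315:352]); 
    o=[(int(u)+315,(vv[uu==u].min()+200).item(),(vv[uu==u].max()+200).item()) for u in np.unique(uu)]; print(o)
g=cv2.imread('pics/top0.png').astype(int); print([(v,g[v,318:324].sum(1).tolist()) for v in range(222,252)])
E
```

```text
[ 0.48504161 -0.10666268  0.235     ]
[ 0.48180351 -0.11530253  0.235     ]
[(321, 238, 241), (322, 238, 241), (323, 237, 241), (324, 236, 240), (325, 236, 239), (326, 235, 239), (327, 235, 238), (328, 234, 238), (329, 234, 237), (330, 233, 237), (331, 232, 236), (332, 233, 235), (333, 233, 235), (335, 230, 230), (336, 230, 231), (337, 230, 232), (338, 229, 232), (339, 229, 231), (340, 228, 229), (341, 227, 228), (342, 227, 228), (343, 226, 227), (344, 225, 227), (345, 219, 228), (346, 218, 227), (347, 222, 223), (348, 222, 223), (349, 222, 223), (350, 221, 223), (351, 219, 222)]
[(321, 238, 241), (322, 238, 241), (323, 237, 241), (324, 236, 240), (325, 236, 239), (326, 235, 239), (327, 235, 238), (328, 234, 238), (329, 234, 237), (330, 233, 237), (331, 232, 236), (332, 233, 235), (333, 234, 235), (335, 230, 230), (336, 230, 231), (337, 230, 232), (338, 229, 232), (339, 229, 231), (340, 228, 229), (341, 228, 228), (342, 227, 228), (343, 226, 227), (344, 220, 227), (345, 219, 228), (346, 218, 227), (347, 222, 223), (348, 222, 223), (349, 222, 223), (350, 221, 222), (351, 219, 222)]
[(
[... 429 characters left out ...]
43, 146, 180, 246]), (234, [223, 149, 153, 154, 177, 252]), (235, [227, 152, 152, 148, 181, 254]), (236, [226, 139, 142, 149, 177, 265]), (237, [220, 141, 148, 153, 200, 330]), (238, [209, 144, 140, 147, 195, 310]), (239, [208, 144, 145, 139, 190, 310]), (240, [205, 150, 153, 142, 202, 323]), (241, [205, 147, 147, 142, 219, 317]), (242, [160, 144, 155, 159, 228, 337]), (243, [191, 143, 143, 150, 221, 296]), (244, [262, 141, 143, 155, 239, 376]), (245, [278, 144, 144, 151, 242, 375]), (246, [272, 79, 70, 83, 196, 388]), (247, [268, 52, 46, 50, 93, 245]), (248, [174, 55, 56, 45, 92, 266]), (249, [84, 50, 50, 50, 93, 259]), (250, [186, 30, 44, 54, 125, 333]), (251, [383, 59, 47, 94, 254, 422])]
```

```bash
python3 -m crank '[{"claw":0.38,"dx":-0.25,"dy":0,"dz":0.9,"ax":0.04,"ay":0,"az":0.09},{"claw":0.38,"dx":0,"dy":0,"dz":1,"ax":0,"ay":0,"az":0},{"claw":0.38,"dx":0,"dy":0,"dz":1,"ax":0,"ay":0,"az":0},{"claw":0.38,"dx":0,"dy":0,"dz":1,"ax":0,"ay":0,"az":0},{"claw":0.38,"dx":0,"dy":0,"dz":1,"ax":0,"ay":0,"az":0},{"claw":0.38,"dx":0,"dy":0,"dz":0.8,"ax":0,"ay":0,"az":0},{"claw":0.38,"dx":0,"dy":0,"dz":0,"ax":0,"ay":0,"az":0},{"claw":0.38,"dx":0,"dy":0,"dz":0,"ax":0,"ay":0,"az":0}]' 30
python3 d.py 0.476 -0.1065 0.221 0
```

```text
time: 14.02
ee_pos: [0.4732, -0.1086, 0.2859]
eef_rot: [0.708, 0.706, -0.003, -0.002]
ft_force: [-0.9, 1.2, 1.6]
width: 0.0274
grip_force: 0.0
t 14.02 pos [ 0.4732 -0.1086  0.2859] yaw -0.1 rows d [0.07 0.11 2.16] a [-0.07  0.01 -0.02] F [-0.86  1.17  1.62] w 0.0274 g 0.0 q [-1.42 -0.44  1.24  1.73  0.41  1.57 -0.22]
```

```bash
python3 -m crank '[{"claw":0.38,"dx":0.07,"dy":0.11,"dz":0.7,"ax":0,"ay":0,"az":0},{"claw":0.38,"dx":0,"dy":0,"dz":0.6,"ax":0,"ay":0,"az":0},{"claw":0.38,"dx":0,"dy":0,"dz":0.3,"ax":0,"ay":0,"az":0},{"claw":0.38,"dx":0,"dy":0,"dz":0.2,"ax":0,"ay":0,"az":0},{"claw":0.38,"dx":0,"dy":0,"dz":0,"ax":0,"ay":0,"az":0}]' 30
python3 d.py 0.476 -0.1065 0.221 0
python3 - <<'E'
from h import *
a=shot('scene','pics/s8.png')
cv2.imwrite('pics/m8.png',cv2.resize(cv2.imread('pics/s8.png')[165:285,280:400],(600,600),interpolation=cv2.INTER_CUBIC))
E
```

```text
time: 14.43
ee_pos: [0.4772, -0.1069, 0.2327]
eef_rot: [0.708, 0.706, -0.002, -0.001]
ft_force: [-0.4, 0.3, 0.2]
width: 0.0273
grip_force: 0.0
t 14.43 pos [ 0.4772 -0.1069  0.2327] yaw -0.13 rows d [ 0.01 -0.04  0.39] a [-0.05  0.01 -0.02] F [-0.41  0.25  0.18] w 0.0273 g 0.0 q [-1.47 -0.45  1.31  1.82  0.44  1.46 -0.23]
```

View pics/m8.png

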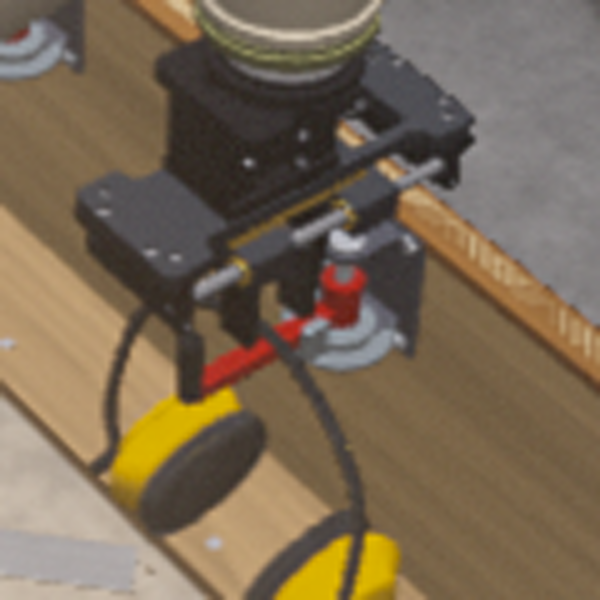

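The fingers straddle the band just above the bar, about 10 mm up. The outer finger is at crop (240,320) and the inner one at (295,290). I'll go down another 11 mm and close.

```bash
python3 -m crank '[{"claw":0.38,"dx":0,"dy":-0.05,"dz":0.2,"ax":0,"ay":0,"az":0},{"claw":0.38,"dx":0,"dy":0,"dz":0.17,"ax":0,"ay":0,"az":0},{"claw":0.38,"dx":0,"dy":0,"dz":0,"ax":0,"ay":0,"az":0},{"claw":0.9,"dx":0,"dy":0,"dz":0,"ax":0,"ay":0,"az":0},{"claw":0.9,"dx":0,"dy":0,"dz":0,"ax":0,"ay":0,"az":0},{"claw":0.9,"dx":0,"dy":0,"dz":0,"ax":0,"ay":0,"az":0},{"claw":0.9,"dx":0,"dy":0,"dz":0,"ax":0,"ay":0,"az":0},{"claw":0.9,"dx":0,"dy":0,"dz":0,"ax":0,"ay":0,"az":0}]' 30
python3 d.py 0.476 -0.1065 0.221 0
```

```text
time: 15.15
ee_pos: [0.4758, -0.107, 0.2215]
eef_rot: [0.708, 0.706, -0.002, -0.001]
ft_force: [2.6, 0.6, 2.2]
width: 0.0064
grip_force: 21.8
t 15.15 pos [ 0.4758 -0.107   0.2215] yaw -0.16 rows d [0.02 0.01 0.02] a [-0.04  0.01 -0.03] F [2.56 0.55 2.23] w 0.0064 g 21.8 q [-1.47 -0.46  1.32  1.84  0.45  1.44 -0.24]
```

```bash
python3 -m crank '[{"claw":0.6,"dx":0,"dy":0,"dz":0,"ax":0,"ay":0,"az":0},{"claw":0.6,"dx":0,"dy":0,"dz":0,"ax":0,"ay":0,"az":0},{"claw":0.6,"dx":0,"dy":0,"dz":0,"ax":0,"ay":0,"az":0},{"claw":0.6,"dx":0,"dy":0,"dz":0.1,"ax":0,"ay":0,"az":0},{"claw":0.6,"dx":0,"dy":0,"dz":0.08,"ax":0,"ay":0,"az":0},{"claw":0.6,"dx":0,"dy":0,"dz":0,"ax":0,"ay":0,"az":0}]' 30
python3 d.py 0.476 -0.1065 0.221 0
```

```text
time: 15.65
ee_pos: [0.4757, -0.1069, 0.2176]
eef_rot: [0.708, 0.706, -0.002, -0.001]
ft_force: [-10.8, -0.9, 23.3]
width: 0.0166
grip_force: 11.5
t 15.65 pos [ 0.4757 -0.1069  0.2176] yaw -0.16 rows d [ 0.01  0.01 -0.11] a [-0.05  0.01 -0.03] F [-10.82  -0.88  23.31] w 0.0166 g 11.5 q [-1.48 -0.47  1.33  1.84  0.46  1.44 -0.25]
```

```bash
python3 -m crank '[{"claw":0.6,"dx":0,"dy":0,"dz":-0.1,"ax":0,"ay":0,"az":0},{"claw":0.6,"dx":0,"dy":0,"dz":0,"ax":0,"ay":0,"az":0}]' 30
python3 d.py 0.476 -0.1065 0.221 0
python3 -m crank '[{"claw":1,"dx":0,"dy":0,"dz":0,"ax":0,"ay":0,"az":0},{"claw":1,"dx":0,"dy":0,"dz":0,"ax":0,"ay":0,"az":0},{"claw":1,"dx":0,"dy":0,"dz":0,"ax":0,"ay":0,"az":0},{"claw":1,"dx":0,"dy":0,"dz":0,"ax":0,"ay":0,"az":0}]' 30
python3 d.py 0.476 -0.1065 0.221 0
```

```text
time: 15.82
ee_pos: [0.4757, -0.107, 0.2192]
eef_rot: [0.708, 0.706, -0.002, -0.001]
ft_force: [1.2, 0.7, 0.5]
width: 0.0173
grip_force: 0.0
t 15.82 pos [ 0.4757 -0.107   0.2192] yaw -0.14 rows d [ 0.02  0.01 -0.06] a [-0.04  0.01 -0.02] F [1.18 0.71 0.45] w 0.0173 g 0.0 q [-1.47 -0.47  1.32  1.84  0.46  1.44 -0.25]
time: 16.15
ee_pos: [0.4753, -0.107, 0.2187]
eef_rot: [0.708, 0.706, -0.002, -0.001]
ft_force: [0.1, -0.4, -1.9]
width: 0.0061
grip_force: 29.9
t 16.15 pos [ 0.4753 -0.107   0.2187] yaw -0.15 rows d [ 0.02  0.02 -0.08] a [-0.05  0.01 -0.02] F [ 0.11 -0.37 -1.91] w 0.0061 g 29.9 q [-1.47 -0.47  1.32  1.84  0.46  1.44 -0.25]
```

```bash
python3 -m crank '[{"claw":1,"dx":0,"dy":0,"dz":0,"ax":0,"ay":0,"az":0},{"claw":1,"dx":0,"dy":0,"dz":-0.2,"ax":0,"ay":0,"az":0},{"claw":1,"dx":0,"dy":0,"dz":-0.3,"ax":0,"ay":0,"az":0},{"claw":1,"dx":0,"dy":0,"dz":-0.3,"ax":0,"ay":0,"az":0},{"claw":1,"dx":0,"dy":0,"dz":0,"ax":0,"ay":0,"az":0},{"claw":1,"dx":0,"dy":0,"dz":0,"ax":0,"ay":0,"az":0}]' 45
python3 d.py 0.476 -0.1065 0.45 0
```

```text
time: 16.65
ee_pos: [0.4761, -0.107, 0.2437]
eef_rot: [0.708, 0.706, -0.002, -0.001]
ft_force: [0.0, -0.3, -3.1]
width: 0.0061
grip_force: 44.9
t 16.65 pos [ 0.4761 -0.107   0.2437] yaw -0.16 rows d [ 0.01 -0.03 -6.88] a [-0.04  0.01 -0.03] F [ 0.   -0.33 -3.12] w 0.0061 g 44.9 q [-1.46 -0.46  1.29  1.8   0.44  1.49 -0.24]
```

```bash
python3 -m crank '[{"claw":1,"dx":0,"dy":-0.1,"dz":-0.5,"ax":0,"ay":0,"az":0},{"claw":1,"dx":0,"dy":-0.1,"dz":-0.7,"ax":0,"ay":0,"az":0},{"claw":1,"dx":0,"dy":-0.1,"dz":-0.8,"ax":0,"ay":0,"az":0},{"claw":1,"dx":0,"dy":-0.1,"dz":-0.8,"ax":0,"ay":0,"az":0},{"claw":1,"dx":0,"dy":0,"dz":-0.8,"ax":0,"ay":0,"az":0},{"claw":1,"dx":0,"dy":0,"dz":-0.8,"ax":0,"ay":0,"az":0},{"claw":1,"dx":0,"dy":0,"dz":-0.8,"ax":0,"ay":0,"az":0},{"claw":1,"dx":0,"dy":0,"dz":-0.8,"ax":0,"ay":0,"az":0}]' 45
python3 -m crank '[{"claw":1,"dx":0,"dy":0,"dz":-0.6,"ax":0,"ay":0,"az":0},{"claw":1,"dx":0,"dy":0,"dz":-0.4,"ax":0,"ay":0,"az":0},{"claw":1,"dx":0,"dy":0,"dz":0,"ax":0,"ay":0,"az":0}]' 45
python3 d.py 0.465 0.186 0.455 -8
```

```text
time: 17.32
ee_pos: [0.4644, -0.1069, 0.424]
eef_rot: [0.708, 0.706, -0.002, -0.001]
ft_force: [0.4, -0.2, -3.3]
width: 0.0064
grip_force: 44.9
time: 17.57
ee_pos: [0.4653, -0.1063, 0.4548]
eef_rot: [0.708, 0.706, -0.001, -0.0]
ft_force: [0.4, 0.4, -3.5]
width: 0.0062
grip_force: 44.9
t 17.57 pos [ 0.4653 -0.1063  0.4548] yaw -0.13 rows d [ 9.74 -0.03 -0.02] a [-0.02  0.01  1.31] F [ 0.42  0.38 -3.49] w 0.0062 g 44.9 q [-1.45 -0.38  1.18  1.39  0.37  1.89 -0.18]
```

```bash
python3 -m crank '[{"claw":1,"dx":0.3,"dy":0,"dz":0,"ax":0,"ay":0,"az":0},{"claw":1,"dx":0.6,"dy":0,"dz":0,"ax":0,"ay":0,"az":0},{"claw":1,"dx":0.8,"dy":0,"dz":0,"ax":0,"ay":0,"az":0},{"claw":1,"dx":0.9,"dy":0,"dz":0,"ax":0,"ay":0,"az":0},{"claw":1,"dx":0.9,"dy":0,"dz":0,"ax":0,"ay":0,"az":0},{"claw":1,"dx":0.9,"dy":0,"dz":0,"ax":0,"ay":0,"az":0},{"claw":1,"dx":0.9,"dy":0,"dz":0,"ax":0,"ay":0,"az":0},{"claw":1,"dx":0.9,"dy":0,"dz":0,"ax":0,"ay":0,"az":0}]' 45
python3 -m crank '[{"claw":1,"dx":0.9,"dy":0,"dz":0,"ax":0,"ay":0,"az":0},{"claw":1,"dx":0.9,"dy":0,"dz":0,"ax":0,"ay":0,"az":0},{"claw":1,"dx":0.8,"dy":0,"dz":0,"ax":0,"ay":0,"az":0},{"claw":1,"dx":0.6,"dy":0,"dz":0,"ax":0,"ay":0,"az":0.4},{"claw":1,"dx":0.2,"dy":0,"dz":0,"ax":0,"ay":0,"az":0.5},{"claw":1,"dx":0,"dy":0,"dz":0,"ax":0,"ay":0,"az":0.4},{"claw":1,"dx":0,"dy":0,"dz":0,"ax":0,"ay":0,"az":0},{"claw":1,"dx":0,"dy":0,"dz":0,"ax":0,"ay":0,"az":0}]' 45
python3 d.py 0.475 0.187 0.455 -8.2
```

```text
time: 18.23
ee_pos: [0.4645, 0.081, 0.4513]
eef_rot: [0.708, 0.706, -0.003, -0.002]
ft_force: [1.0, 0.2, -1.6]
width: 0.0063
grip_force: 44.9
time: 18.9
ee_pos: [0.4654, 0.1812, 0.4516]
eef_rot: [0.754, 0.657, -0.003, -0.001]
ft_force: [0.5, 0.3, -2.1]
width: 0.0062
grip_force: 44.9
t 18.9 pos [0.4654 0.1812 0.4516] yaw -7.9 rows d [ 0.23  0.29 -0.12] a [-0.06  0.03  0.05] F [ 0.48  0.31 -2.09] w 0.0062 g 44.9 q [-1.62  0.02  1.21  1.34 -0.02  1.8  -0.56]
```

```bash
python3 -m crank '[{"claw":1,"dx":0.23,"dy":0.15,"dz":0.3,"ax":-0.06,"ay":0.03,"az":0.05},{"claw":1,"dx":0,"dy":0,"dz":0.6,"ax":0,"ay":0,"az":0},{"claw":1,"dx":0,"dy":0,"dz":0.8,"ax":0,"ay":0,"az":0},{"claw":1,"dx":0,"dy":0,"dz":0.8,"ax":0,"ay":0,"az":0},{"claw":1,"dx":0,"dy":0,"dz":0.8,"ax":0,"ay":0,"az":0},{"claw":1,"dx":0,"dy":0,"dz":0.8,"ax":0,"ay":0,"az":0},{"claw":1,"dx":0,"dy":0,"dz":0.6,"ax":0,"ay":0,"az":0},{"claw":1,"dx":0,"dy":0,"dz":0.3,"ax":0,"ay":0,"az":0}]' 45
python3 d.py 0.471 0.187 0.221 -8.2
```

```text
time: 19.57
ee_pos: [0.4701, 0.1869, 0.3001]
eef_rot: [0.756, 0.655, -0.0, -0.001]
ft_force: [-0.3, -0.0, -3.3]
width: 0.0063
grip_force: 44.9
t 19.57 pos [0.4701 0.1869 0.3001] yaw -8.2 rows d [0.01 0.03 2.64] a [-0.01 -0.    0.  ] F [-0.31 -0.02 -3.33] w 0.0063 g 44.9 q [-1.64 -0.02  1.19  1.66  0.02  1.49 -0.6 ]
```

```bash
python3 -m crank '[{"claw":1,"dx":0,"dy":0,"dz":0.6,"ax":0,"ay":0,"az":0},{"claw":1,"dx":0,"dy":0,"dz":0.7,"ax":0,"ay":0,"az":0},{"claw":1,"dx":0,"dy":0,"dz":0.6,"ax":0,"ay":0,"az":0},{"claw":1,"dx":0,"dy":0,"dz":0.35,"ax":0,"ay":0,"az":0},{"claw":1,"dx":0,"dy":0,"dz":0.15,"ax":0,"ay":0,"az":0},{"claw":1,"dx":0,"dy":0,"dz":0,"ax":0,"ay":0,"az":0}]' 45
python3 d.py 0.471 0.187 0.221 -8.2
```

```text
time: 20.07
ee_pos: [0.4712, 0.1875, 0.2303]
eef_rot: [0.756, 0.654, 0.0, 0.0]
ft_force: [0.8, 0.6, -2.4]
width: 0.0065
grip_force: 44.9
t 20.07 pos [0.4712 0.1875 0.2303] yaw -8.24 rows d [-0.02 -0.    0.31] a [ 0.01 -0.   -0.01] F [ 0.84  0.59 -2.44] w 0.0065 g 44.9 q [-1.61  0.06  1.21  1.78 -0.06  1.34 -0.54]
```

```bash
python3 -m crank '[{"claw":1,"dx":0,"dy":0,"dz":0.15,"ax":0,"ay":0,"az":0},{"claw":1,"dx":0,"dy":0,"dz":0.13,"ax":0,"ay":0,"az":0},{"claw":1,"dx":0,"dy":0,"dz":0,"ax":0,"ay":0,"az":0}]' 45
python3 -m crank '[{"claw":1,"dx":0,"dy":0,"dz":0.06,"ax":0,"ay":0,"az":0},{"claw":1,"dx":0,"dy":0,"dz":0,"ax":0,"ay":0,"az":0}]' 45
python3 d.py 0.471 0.187 0.221 -8.2
python3 - <<'E'
from h import *
a=shot('scene','pics/s9.png')
for x in(280,282,284): print(x,[(int(p[0])-int(p[1])) for p in a['color'][156:178,x]])
E
```

```text
time: 20.32
ee_pos: [0.4715, 0.1878, 0.2221]
eef_rot: [0.756, 0.655, 0.001, 0.0]
ft_force: [-0.5, 0.1, -2.7]
width: 0.0062
grip_force: 44.9
time: 20.48
ee_pos: [0.4715, 0.1878, 0.2205]
eef_rot: [0.756, 0.654, 0.001, 0.0]
ft_force: [-0.7, -0.3, -3.0]
width: 0.006
grip_force: 44.9
t 20.48 pos [0.4715 0.1878 0.2205] yaw -8.24 rows d [-0.03 -0.01 -0.02] a [ 0.02 -0.01 -0.01] F [-0.65 -0.29 -3.05] w 0.006 g 44.9 q [-1.61  0.08  1.21  1.8  -0.07  1.32 -0.52]
280 [-2, 1, 3, 2, -1, -2, 48, 67, 111, 136, 76, 69, 68, 77, 90, 77, 55, 9, -7, -7, 1, -3]
282 [-2, -1, 2, 2, 4, 3, 2, 2, 41, 131, 91, 74, 80, 76, 75, 76, 70, 28, -9, -8, -1, -2]
284 [0, 2, 2, 2, 12, 29, 107, 118, 129, 131, 79, 76, 74, 71, 72, 73, 40, -3, -5, -5, -1, -4]
```

```bash
python3 -m crank '[{"claw":1,"dx":0,"dy":0,"dz":0.06,"ax":0,"ay":0,"az":0},{"claw":1,"dx":0,"dy":0,"dz":0,"ax":0,"ay":0,"az":0}]' 45
python3 -m crank '[{"claw":1,"dx":0,"dy":0,"dz":0.04,"ax":0,"ay":0,"az":0},{"claw":1,"dx":0,"dy":0,"dz":0,"ax":0,"ay":0,"az":0}]' 45
```

```text
time: 20.7
ee_pos: [0.4717, 0.1878, 0.2188]
eef_rot: [0.756, 0.654, 0.001, 0.0]
ft_force: [0.8, -0.0, -1.1]
width: 0.0065
grip_force: 44.9
time: 20.87
ee_pos: [0.472, 0.1883, 0.2183]
eef_rot: [0.756, 0.655, 0.002, 0.0]
ft_force: [-1.8, 0.8, 6.4]
width: 0.0063
grip_force: 44.9
```

Contact at the same height as on hook a. I'll release by opening narrowly, rise, and check.

```bash
python3 -m crank '[{"claw":0.38,"dx":0,"dy":0,"dz":-0.03,"ax":0,"ay":0,"az":0},{"claw":0.38,"dx":0,"dy":0,"dz":0,"ax":0,"ay":0,"az":0},{"claw":0.38,"dx":0,"dy":0,"dz":0,"ax":0,"ay":0,"az":0},{"claw":0.38,"dx":0,"dy":0,"dz":0,"ax":0,"ay":0,"az":0},{"claw":0.38,"dx":0,"dy":0,"dz":0,"ax":0,"ay":0,"az":0}]' 14
python3 -m crank '[{"claw":0.38,"dx":0,"dy":0,"dz":-0.3,"ax":0,"ay":0,"az":0},{"claw":0.38,"dx":0,"dy":0,"dz":-0.5,"ax":0,"ay":0,"az":0},{"claw":0.38,"dx":0,"dy":0,"dz":-0.8,"ax":0,"ay":0,"az":0},{"claw":0.38,"dx":0,"dy":0,"dz":-1,"ax":0,"ay":0,"az":0},{"claw":0.38,"dx":0,"dy":0,"dz":-1,"ax":0,"ay":0,"az":0},{"claw":0.38,"dx":0,"dy":0,"dz":-0.3,"ax":0,"ay":0,"az":0}]' 14
python3 d.py 0.471 0.187 0.33 0
```

```text
time: 21.28
ee_pos: [0.4714, 0.1877, 0.2183]
eef_rot: [0.756, 0.654, 0.001, 0.0]
ft_force: [0.3, -0.0, 0.3]
width: 0.0253
grip_force: 0.0
time: 21.78
ee_pos: [0.4725, 0.1878, 0.3397]
eef_rot: [0.756, 0.654, 0.003, 0.0]
ft_force: [0.5, 0.6, -0.1]
width: 0.0273
grip_force: 0.0
t 21.78 pos [0.4725 0.1878 0.3397] yaw -8.28 rows d [-0.03 -0.05  0.32] a [ 0.05 -0.04 -1.38] F [ 0.49  0.63 -0.1 ] w 0.0273 g 0.0 q [-1.66 -0.04  1.19  1.59  0.03  1.56 -0.62]
```

```bash
python3 -m crank '[{"claw":0.2,"dx":-0.5,"dy":0,"dz":0,"ax":0,"ay":0,"az":-0.7},{"claw":0.2,"dx":-1,"dy":-0.2,"dz":0,"ax":0,"ay":0,"az":-0.68},{"claw":0.2,"dx":-1,"dy":-0.2,"dz":0,"ax":0,"ay":0,"az":0},{"claw":0.2,"dx":-1,"dy":-0.2,"dz":0,"ax":0,"ay":0,"az":0},{"claw":0.2,"dx":-1,"dy":-0.2,"dz":0,"ax":0,"ay":0,"az":0},{"claw":0.2,"dx":-1,"dy":-0.2,"dz":0,"ax":0,"ay":0,"az":0},{"claw":0.2,"dx":-1,"dy":-0.2,"dz":0,"ax":0,"ay":0,"az":0},{"claw":0.2,"dx":-1,"dy":-0.2,"dz":0,"ax":0,"ay":0,"az":0}]' 20
python3 d.py 0.4255 -0.1065 0.335 0
python3 -m crank '[{"claw":0.2,"dx":-1,"dy":0,"dz":0,"ax":0,"ay":0,"az":0},{"claw":0.2,"dx":-1,"dy":0,"dz":0,"ax":0,"ay":0,"az":0},{"claw":0.2,"dx":0,"dy":0,"dz":0,"ax":0,"ay":0,"az":0}]' 20
python3 d.py 0.4255 -0.1065 0.335 0
python3 - <<'E'
from h import *
for n in('scene','top'):
    c=r.camera(n); cv2.imwrite(f'pics/{n}9.png',c['color'][:,:,::-1])
    for nm,im in(('0',cv2.imread(f'pics/{n}0.png')[:,:,::-1]),('now',c['color'])):
        g=im.astype(int); m=(g[:,:,0]>150)&(g[:,:,1]>120)&(g[:,:,2]<60)
        m=m.astype(np.uint8); k,l,st,ce=cv2.connectedComponentsWithStats(m)
        print(n,nm,[(ce[i].round(1).tolist(),int(st[i,4])) for i in range(1,k) if st[i,4]>40])
E
```

```text
time: 22.45
ee_pos: [0.4246, -0.0384, 0.3353]
eef_rot: [0.707, 0.707, 0.002, -0.0]
ft_force: [1.1, -0.2, 0.3]
width: 0.0349
grip_force: 0.0
t 22.45 pos [ 0.4246 -0.0384  0.3353] yaw 0.03 rows d [-2.27  0.03  0.01] a [ 0.02 -0.03  0.  ] F [ 1.11 -0.19  0.27] w 0.0349 g 0.0 q [-1.29 -0.48  0.92  1.76  0.37  1.67 -0.39]
time: 22.7
ee_pos: [0.425, -0.1031, 0.3353]
eef_rot: [0.71, 0.704, 0.002, -0.0]
ft_force: [0.3, -0.2, 0.1]
width: 0.0348
grip_force: 0.0
t 22.7 pos [ 0.425  -0.1031  0.3353] yaw -0.49 rows d [-0.11  0.02  0.01] a [ 0.02 -0.03 -0.08] F [ 0.26 -0.18  0.06] w 0.0348 g 0.0 q [-1.2  -0.48  0.97  1.74  0.39  1.67 -0.25]
scene 0 [([195.2, 211.3], 214), ([311.8, 251.1], 215), ([354.0, 278.0], 93), ([341.0, 283.6], 216), ([3.3, 289.9], 56)]
scene now [([252.9, 192.0], 187), ([200.2, 215.1], 77), ([281.5, 218.7], 139), ([268.7, 223.7], 110), ([3.4, 289.7], 53)]
top 0 [([295.6, 228.7], 60), ([340.8, 229.0], 46), ([295.9, 240.9], 105), ([340.3, 241.5], 107), ([168.2, 286.6], 192)]
top now [([199.4, 226.0], 43), ([243.8, 234.1], 61), ([197.5, 238.0], 100), ([241.5, 245.2], 76), ([168.1, 286.7], 186)]
```

Ear defenders now hang on hook b, with their cups at top pixels (198,230) and (243,238). Next is the post of hook a, gripped properly low this time.

```bash
python3 -m crank '[{"claw":0.2,"dx":-0.11,"dy":0.02,"dz":0.9,"ax":0,"ay":0,"az":-0.08},{"claw":0.2,"dx":0,"dy":0,"dz":1,"ax":0,"ay":0,"az":0},{"claw":0.2,"dx":0,"dy":0,"dz":0.8,"ax":0,"ay":0,"az":0},{"claw":0.2,"dx":0,"dy":0,"dz":0.5,"ax":0,"ay":0,"az":0},{"claw":0.2,"dx":0,"dy":0,"dz":0.3,"ax":0,"ay":0,"az":0},{"claw":0.2,"dx":0,"dy":0,"dz":0,"ax":0,"ay":0,"az":0}]' 20
python3 d.py 0.4255 -0.1065 0.229 0
```

```text
time: 23.3
ee_pos: [0.4253, -0.0991, 0.2289]
eef_rot: [0.703, 0.711, 0.0, -0.0]
ft_force: [-0.3, 0.2, -0.2]
width: 0.0348
grip_force: 0.0
t 23.3 pos [ 0.4253 -0.0991  0.2289] yaw 0.6 rows d [-0.25  0.01 -0.  ] a [-0.  -0.   0.1] F [-0.32  0.2  -0.19] w 0.0348 g 0.0 q [-1.21 -0.47  1.06  1.94  0.41  1.46 -0.24]
```

```bash
python3 -m crank '[{"claw":0.2,"dx":-0.25,"dy":0,"dz":0,"ax":0,"ay":0,"az":0.1},{"claw":0.9,"dx":0,"dy":0,"dz":0,"ax":0,"ay":0,"az":0},{"claw":0.9,"dx":0,"dy":0,"dz":0,"ax":0,"ay":0,"az":0},{"claw":0.9,"dx":0,"dy":0,"dz":0,"ax":0,"ay":0,"az":0},{"claw":0.9,"dx":0,"dy":0,"dz":0,"ax":0,"ay":0,"az":0},{"claw":0.9,"dx":0,"dy":0,"dz":0,"ax":0,"ay":0,"az":0},{"claw":0.9,"dx":0,"dy":0,"dz":0,"ax":0,"ay":0,"az":0}]' 15
python3 d.py 0.4255 -0.1065 0.229 0
```

```text
time: 23.88
ee_pos: [0.4283, -0.1074, 0.231]
eef_rot: [0.708, 0.707, 0.003, 0.002]
ft_force: [12.1, -0.9, -3.2]
width: 0.0134
grip_force: 15.0
t 23.88 pos [ 0.4283 -0.1074  0.231 ] yaw -0.09 rows d [ 0.03 -0.09  0.07] a [ 0.07 -0.01 -0.02] F [12.08 -0.87 -3.17] w 0.0134 g 15.0 q [-1.2  -0.47  1.07  1.93  0.41  1.45 -0.23]
```

```bash
python3 -m crank '[{"claw":0.9,"dx":0,"dy":0.11,"dz":-0.1,"ax":0,"ay":0,"az":0},{"claw":0.9,"dx":0,"dy":0,"dz":-0.15,"ax":0,"ay":0,"az":0},{"claw":0.9,"dx":0,"dy":0,"dz":-0.15,"ax":0,"ay":0,"az":0},{"claw":0.9,"dx":0,"dy":0,"dz":0,"ax":0,"ay":0,"az":0},{"claw":0.9,"dx":0,"dy":0,"dz":0,"ax":0,"ay":0,"az":0}]' 18
python3 d.py 0.4285 -0.1065 0.241 0
```

```text
time: 24.3
ee_pos: [0.4284, -0.1074, 0.2419]
eef_rot: [0.708, 0.707, 0.0, -0.0]
ft_force: [-5.1, 0.3, -3.6]
width: 0.0133
grip_force: 18.0
t 24.3 pos [ 0.4284 -0.1074  0.2419] yaw -0.09 rows d [0.03 0.   0.03] a [-0.   -0.01 -0.01] F [-5.12  0.3  -3.64] w 0.0133 g 18.0 q [-1.2  -0.46  1.07  1.91  0.4   1.48 -0.23]
```

```bash
python3 -m crank '[{"claw":0.9,"dx":0.174,"dy":-0.03,"dz":0,"ax":0,"ay":0,"az":0.5},{"claw":0.9,"dx":0.348,"dy":0.018,"dz":0,"ax":0,"ay":0,"az":1},{"claw":0.9,"dx":0.348,"dy":0.018,"dz":0,"ax":0,"ay":0,"az":1},{"claw":0.9,"dx":0.348,"dy":0.018,"dz":0,"ax":0,"ay":0,"az":1},{"claw":0.9,"dx":0.348,"dy":0.018,"dz":0,"ax":0,"ay":0,"az":1},{"claw":0.9,"dx":0,"dy":0,"dz":0,"ax":0,"ay":0,"az":0}]' 18
python3 d.py 0.4375 -0.062 0.241 -27
```

```text
time: 24.8
ee_pos: [0.4395, -0.0604, 0.2421]
eef_rot: [0.854, 0.521, 0.001, 0.001]
ft_force: [-3.8, 2.3, -4.7]
width: 0.0132
grip_force: 18.0
t 24.8 pos [ 0.4395 -0.0604  0.2421] yaw -27.24 rows d [-0.08 -0.03  0.04] a [ 0.01 -0.   -0.04] F [-3.76  2.33 -4.72] w 0.0132 g 18.0 q [-1.13 -0.32  0.99  1.9   0.27  1.42 -0.68]
```

```bash
python3 -m crank '[{"claw":0.9,"dx":0.348,"dy":-0.01,"dz":0,"ax":0,"ay":0,"az":1},{"claw":0.9,"dx":0.348,"dy":0.018,"dz":0,"ax":0,"ay":0,"az":1},{"claw":0.9,"dx":0.348,"dy":0.018,"dz":0,"ax":0,"ay":0,"az":1},{"claw":0.9,"dx":0.348,"dy":0.018,"dz":0,"ax":0,"ay":0,"az":1},{"claw":0.9,"dx":0,"dy":0,"dz":0,"ax":0,"ay":0,"az":0}]' 18
python3 d.py 0.4375 -0.062 0.241 -51
python3 -m crank '[{"claw":0.9,"dx":0.348,"dy":0.018,"dz":0,"ax":0,"ay":0,"az":1},{"claw":0.9,"dx":0.348,"dy":0.018,"dz":0,"ax":0,"ay":0,"az":1},{"claw":0.9,"dx":0.174,"dy":0.005,"dz":0,"ax":0,"ay":0,"az":0.5},{"claw":0.9,"dx":0,"dy":0,"dz":0,"ax":0,"ay":0,"az":0}]' 18
python3 d.py 0.4375 -0.062 0.241 -66
```

```text
time: 25.22
ee_pos: [0.4652, -0.0286, 0.2423]
eef_rot: [0.943, 0.333, 0.001, 0.001]
ft_force: [-2.9, 3.5, -3.3]
width: 0.0134
grip_force: 18.0
t 25.22 pos [ 0.4652 -0.0286  0.2423] yaw -51.08 rows d [-1.42  0.29  0.04] a [ 0.02 -0.01 -0.01] F [-2.89  3.54 -3.29] w 0.0134 g 18.0 q [-1.11 -0.17  0.99  1.85  0.15  1.38 -1.04]
time: 25.55
ee_pos: [0.4867, -0.0152, 0.2422]
eef_rot: [0.978, 0.209, 0.001, -0.0]
ft_force: [-3.0, 7.3, -4.7]
width: 0.0135
grip_force: 18.0
t 25.55 pos [ 0.4867 -0.0152  0.2422] yaw -65.84 rows d [-2.13  0.75  0.04] a [-0.   -0.01  0.03] F [-2.99  7.28 -4.73] w 0.0135 g 18.0 q [-1.1  -0.06  1.02  1.81  0.05  1.37 -1.24]
```

```bash
python3 -m crank '[{"claw":0.9,"dx":0.116,"dy":-0.06,"dz":0,"ax":0,"ay":0,"az":0.333},{"claw":0.9,"dx":0.116,"dy":0.002,"dz":0,"ax":0,"ay":0,"az":0.333},{"claw":0.9,"dx":0.116,"dy":0.002,"dz":0,"ax":0,"ay":0,"az":0.333},{"claw":0.9,"dx":0.116,"dy":0.002,"dz":0,"ax":0,"ay":0,"az":0.333},{"claw":0.9,"dx":0,"dy":0,"dz":0,"ax":0,"ay":0,"az":0}]' 18
python3 d.py 0.4375 -0.062 0.241 -74

```

```text
time: 25.97
ee_pos: [0.4997, -0.0101, 0.2424]
eef_rot: [0.99, 0.138, 0.001, 0.0]
ft_force: [0.9, -2.3, -4.2]
width: 0.0134
grip_force: 18.0
t 25.97 pos [ 0.4997 -0.0101  0.2424] yaw -74.18 rows d [-2.47  1.1   0.04] a [ 0.01 -0.02 -0.03] F [ 0.93 -2.25 -4.17] w 0.0134 g 18.0 q [-1.09 -0.    1.03  1.78  0.    1.36 -1.35]
```

```bash
python3 -m crank '[{"claw":0.9,"dx":0.116,"dy":0,"dz":0,"ax":0,"ay":0,"az":0.333},{"claw":0.9,"dx":0,"dy":0,"dz":0,"ax":0,"ay":0,"az":0}]' 18

```

```text
time: 26.13
ee_pos: [0.503, -0.0092, 0.2423]
eef_rot: [0.993, 0.12, 0.001, 0.0]
ft_force: [1.0, -3.7, -4.3]
width: 0.0132
grip_force: 18.0
```

```bash
python3 -m crank '[{"claw":0.9,"dx":0.145,"dy":0.02,"dz":0,"ax":0,"ay":0,"az":0.417},{"claw":0.9,"dx":0,"dy":0,"dz":0,"ax":0,"ay":0,"az":0}]' 18
```

```text
time: 26.3
ee_pos: [0.5073, -0.0082, 0.2423]
eef_rot: [0.995, 0.098, 0.001, -0.0]
ft_force: [0.6, -2.0, -4.0]
width: 0.0134
grip_force: 18.0
```

```bash
python3 -m crank '[{"claw":0.9,"dx":0,"dy":0,"dz":0,"ax":0,"ay":0,"az":0}]' 18; python3 d.py .526 -.007 .241 -90
```

```text
time: 26.38
ee_pos: [0.5069, -0.0082, 0.2422]
eef_rot: [0.995, 0.1, 0.001, -0.0]
ft_force: [-0.3, -2.2, -3.9]
width: 0.0134
grip_force: 18.0
t 26.38 pos [ 0.5069 -0.0082  0.2422] yaw -78.55 rows d [0.63 0.09 0.04] a [-0.   -0.02  1.91] F [-0.31 -2.24 -3.88] w 0.0134 g 18.0 q [-1.08  0.03  1.05  1.76 -0.03  1.36 -1.4 ]
```

```bash
python3 -m crank '[{"claw":0.9,"dx":0.145,"dy":0.02,"dz":0,"ax":0,"ay":0,"az":0.417},{"claw":0.9,"dx":0,"dy":0,"dz":0,"ax":0,"ay":0,"az":0}]' 18
```

```text
time: 26.55
ee_pos: [0.5114, -0.0074, 0.2422]
eef_rot: [0.997, 0.078, 0.001, -0.0]
ft_force: [0.9, 0.2, -4.0]
width: 0.0131
grip_force: 18.0
```

```bash
python3 -m crank '[{"claw":0.9,"dx":0.145,"dy":0.005,"dz":0,"ax":0,"ay":0,"az":0.417},{"claw":0.9,"dx":0,"dy":0,"dz":0,"ax":0,"ay":0,"az":0}]' 18
```

```text
time: 26.72
ee_pos: [0.5157, -0.0068, 0.2422]
eef_rot: [0.998, 0.056, 0.001, -0.0]
ft_force: [-0.5, 1.3, -4.5]
width: 0.0134
grip_force: 18.0
```

```bash
python3 -m crank '[{"claw":0.9,"dx":0.12,"dy":0,"dz":0,"ax":0,"ay":0,"az":0.35},{"claw":0.9,"dx":0,"dy":0,"dz":0,"ax":0,"ay":0,"az":0}]' 18
```

```text
time: 26.88
ee_pos: [0.5193, -0.0064, 0.2423]
eef_rot: [0.999, 0.037, 0.001, -0.001]
ft_force: [0.0, 2.0, -4.8]
width: 0.0134
grip_force: 18.0
```

```bash
python3 -m crank '[{"claw":0.9,"dx":0.1,"dy":-0.01,"dz":0,"ax":0,"ay":0,"az":0.28},{"claw":0.9,"dx":0,"dy":0,"dz":0,"ax":0,"ay":0,"az":0}]' 18
```

```text
time: 27.05
ee_pos: [0.5215, -0.0062, 0.2421]
eef_rot: [1.0, 0.022, -0.0, -0.0]
ft_force: [-6.2, 0.4, -0.6]
width: 0.0134
grip_force: 18.0
```

Stop felt at about 87.5° (6 N). Ease off slightly and lower.

```bash
python3 -m crank '[{"claw":0.9,"dx":-0.03,"dy":0,"dz":0.12,"ax":0,"ay":0,"az":0},{"claw":0.9,"dx":0,"dy":0,"dz":0.12,"ax":0,"ay":0,"az":0},{"claw":0.9,"dx":0,"dy":0,"dz":0,"ax":0,"ay":0,"az":0}]' 18
python3 -m crank '[{"claw":0.9,"dx":0,"dy":0,"dz":0.08,"ax":0,"ay":0,"az":0},{"claw":0.9,"dx":0,"dy":0,"dz":0,"ax":0,"ay":0,"az":0}]' 18
python3 d.py .526 -.007 .23 -90
```

```text
time: 27.3
ee_pos: [0.5209, -0.0062, 0.2352]
eef_rot: [1.0, 0.023, 0.0, -0.001]
ft_force: [-4.3, 0.1, 1.3]
width: 0.0131
grip_force: 18.0
time: 27.47
ee_pos: [0.521, -0.0062, 0.2331]
eef_rot: [1.0, 0.023, 0.001, -0.001]
ft_force: [-6.8, 1.3, 4.0]
width: 0.0132
grip_force: 18.0
t 27.47 pos [ 0.521  -0.0062  0.2331] yaw -87.35 rows d [0.16 0.04 0.1 ] a [-0.02 -0.01  0.44] F [-6.82  1.32  3.97] w 0.0132 g 18.0 q [-1.05  0.11  1.07  1.74 -0.1   1.35 -1.49]
```

```bash
cat > sl.py <<'E'
from h import *
a=shot('scene','pics/sl%d.png'%int(r.read_state()['time']*100)); z=cv2.imread('pics/scene0.png')[:,:,::-1]
for n,g in(('0',z),('now',a['color'])):
    for x in(347,349,351): print(n,x,[(int(p[0])-int(p[1])) for p in g[208:236,x]])
E
python3 sl.py
```

```text
0 347 [23, 19, 9, -1, -1, 1, 1, 4, 5, 8, 30, 28, 23, 81, 131, 92, 68, 70, 65, 77, 70, 64, 39, -6, -5, -5, 2, -2]
0 349 [22, 12, 0, 0, 0, 1, -2, 4, 1, 6, 6, 2, 9, 63, 129, 110, 76, 70, 68, 73, 67, 64, 31, -9, -5, -5, 0, -4]
0 351 [5, 2, 0, -1, 0, 0, 0, 2, 3, 8, 47, 108, 126, 134, 130, 75, 64, 59, 54, 46, 40, 22, -1, -7, -7, -3, -2, -6]
now 347 [22, 19, 9, 0, -2, -1, 2, 2, 4, 15, 30, 28, 58, 133, 119, 72, 69, 69, 68, 69, 70, 54, 1, -7, -5, -4, -1, -3]
now 349 [22, 12, 0, 0, -1, -1, -1, 4, 2, 5, 5, 0, 19, 123, 133, 80, 74, 75, 69, 71, 70, 46, -3, -7, -6, -5, 1, -1]
now 351 [5, 3, 0, -1, -1, 1, 2, 3, 4, 43, 113, 115, 132, 140, 90, 68, 65, 58, 56, 50, 37, -1, -7, -7, -6, -3, 0, -5]
```

The sleeve is only about 2.5 mm above its seated height, so the tooth is entering the slot. Ease sideways and lower the rest.

```bash
python3 -m crank '[{"claw":0.9,"dx":-0.05,"dy":0,"dz":0.08,"ax":0,"ay":0,"az":0},{"claw":0.9,"dx":0,"dy":0,"dz":0.04,"ax":0,"ay":0,"az":0},{"claw":0.9,"dx":0,"dy":0,"dz":0,"ax":0,"ay":0,"az":0}]' 18
python3 sl.py
```

```text
time: 27.77
ee_pos: [0.5206, -0.0061, 0.2303]
eef_rot: [1.0, 0.023, 0.002, -0.001]
ft_force: [-3.1, 1.3, 8.7]
width: 0.0133
grip_force: 18.0
0 347 [23, 19, 9, -1, -1, 1, 1, 4, 5, 8, 30, 28, 23, 81, 131, 92, 68, 70, 65, 77, 70, 64, 39, -6, -5, -5, 2, -2]
0 349 [22, 12, 0, 0, 0, 1, -2, 4, 1, 6, 6, 2, 9, 63, 129, 110, 76, 70, 68, 73, 67, 64, 31, -9, -5, -5, 0, -4]
0 351 [5, 2, 0, -1, 0, 0, 0, 2, 3, 8, 47, 108, 126, 134, 130, 75, 64, 59, 54, 46, 40, 22, -1, -7, -7, -3, -2, -6]
now 347 [21, 19, 9, -2, 0, 0, 2, 2, 6, 8, 30, 26, 22, 83, 132, 98, 68, 69, 70, 70, 72, 66, 45, -6, -5, -6, 1, -2]
now 349 [23, 13, -1, 0, 1, 0, -1, 3, 2, 5, 5, 3, 8, 66, 128, 105, 78, 72, 74, 72, 71, 63, 31, -7, -7, -4, 1, -1]
now 351 [6, 3, 0, 0, 1, 0, 0, 5, 4, 9, 48, 106, 122, 138, 133, 76, 61, 61, 56, 52, 42, 22, -2, -7, -6, -2, 0, -5]
```

Seated exactly as at the start. Release with a modest opening, rise and back off.

```bash
python3 -m crank '[{"claw":0.9,"dx":0,"dy":0,"dz":-0.05,"ax":0,"ay":0,"az":0},{"claw":0.2,"dx":0,"dy":0,"dz":0,"ax":0,"ay":0,"az":0},{"claw":0.2,"dx":0,"dy":0,"dz":0,"ax":0,"ay":0,"az":0},{"claw":0.2,"dx":0,"dy":0,"dz":0,"ax":0,"ay":0,"az":0},{"claw":0.2,"dx":0,"dy":0,"dz":0,"ax":0,"ay":0,"az":0},{"claw":0.2,"dx":0,"dy":0,"dz":-0.5,"ax":0,"ay":0,"az":0},{"claw":0.2,"dx":0,"dy":0,"dz":-1,"ax":0,"ay":0,"az":0},{"claw":0.2,"dx":0,"dy":0,"dz":-1,"ax":0,"ay":0,"az":0}]' 18
python3 -m crank '[{"claw":0.2,"dx":0,"dy":0,"dz":-1,"ax":0,"ay":0,"az":0},{"claw":0.2,"dx":-0.9,"dy":0,"dz":0,"ax":0,"ay":0,"az":0},{"claw":0.2,"dx":-0.9,"dy":0,"dz":0,"ax":0,"ay":0,"az":0},{"claw":0.2,"dx":-0.5,"dy":0,"dz":0,"ax":0,"ay":0,"az":0},{"claw":0.2,"dx":0,"dy":0,"dz":0,"ax":0,"ay":0,"az":0},{"claw":0.2,"dx":0,"dy":0,"dz":0,"ax":0,"ay":0,"az":0},{"claw":0.2,"dx":0,"dy":0,"dz":0,"ax":0,"ay":0,"az":0},{"claw":0.2,"dx":0,"dy":0,"dz":0,"ax":0,"ay":0,"az":0}]'
python3 sl.py | tail -3
python3 - <<'E'
from h import *
for n in('scene','top'):
    c=r.camera(n); g=c['color'].astype(int)
    if n=='scene':
        for x in(280,282,284): print('b',x,(g[156:178,x,0]-g[156:178,x,1]).tolist())
    m=((g[:,:,0]>150)&(g[:,:,1]>120)&(g[:,:,2]<60)).astype(np.uint8); k,l,st,ce=cv2.connectedComponentsWithStats(m)
    print(n,[(ce[i].round(1).tolist(),int(st[i,4])) for i in range(1,k) if st[i,4]>40])
E
```

```text
time: 28.48
ee_pos: [0.519, -0.0068, 0.3061]
eef_rot: [1.0, 0.023, 0.0, -0.0]
ft_force: [0.8, -0.6, 0.6]
width: 0.0342
grip_force: 0.0
time: 29.15
ee_pos: [0.4525, -0.0096, 0.3355]
eef_rot: [1.0, 0.023, 0.001, -0.0]
ft_force: [-0.6, 0.0, 0.0]
width: 0.0351
grip_force: 0.0
now 347 [23, 20, 9, -2, -1, 0, 2, 0, 5, 9, 27, 24, 20, 80, 130, 93, 65, 66, 68, 67, 69, 63, 41, -6, -6, -4, 0, -3]
now 349 [22, 12, 0, -1, 0, 1, 0, 4, 4, 6, 4, 2, 9, 65, 131, 107, 71, 71, 70, 71, 70, 62, 30, -7, -5, -4, 1, -3]
now 351 [7, 3, 0, 0, 0, -1, 2, 3, 5, 7, 45, 109, 121, 136, 130, 77, 63, 59, 56, 50, 40, 22, -2, -6, -6, -3, 1, -5]
b 280 [1, 1, 3, 2, 0, 1, 45, 67, 105, 134, 74, 63, 66, 71, 86, 71, 53, 7, -8, -5, 0, -2]
b 282 [5, 5, 1, 3, 4, 3, 4, 2, 41, 125, 85, 76, 71, 71, 71, 72, 67, 28, -7, -6, -2, -3]
b 284 [17, 12, 5, 5, 12, 26, 105, 117, 123, 128, 77, 67, 70, 69, 69, 75, 39, -2, -7, -5, -1, -5]
scene [([253.9, 191.4], 181), ([195.1, 211.0], 209), ([281.2, 218.9], 158), ([268.5, 223.8], 110), ([3.3, 289.8], 58)]
top [([199.6, 225.4], 52), ([197.7, 237.0], 94), ([240.2, 245.9], 47), ([168.2, 286.6], 187)]
```

```bash
python3 -c "
from bench import r
print(r.close_job())"
```

```text
the job is handed in; nothing more can be done
None
```

The job is handed in at about 29 s with no verdict returned: the camera shows hook b down in its out slot (about 81° of swing) with the ear defenders hanging on it, and hook a folded against its stop (about 87°) and down in its slot.

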